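# Close a two-part plaster mould and clamp it shut

## Task

Close the plaster casting mould: set the loose upper half on the lower half that lies on the clamp board, pouring notches at the same end, and shift it gently about in light contact until you feel its sockets drop over the two keys and it sits fully home, face on face. Only when it is fully down, let go and swing the toggle clamp's handle all the way down so that the rubber foot holds the mould shut. Plaster chips easily: keep the touch light, never drop the half or press it hard, never close the clamp on a half that is not home, and leave the tub and cups round it where they stand.

Things in the scene. Friction and masses are not known exactly. Their poses are not given: they have to be found in the camera images.
- upper_mid (a point): Centre of the loose upper mould half, a plain white plaster block 60 mm wide (x), 120 long (y), 42 thick (z), about 0.33 kg, lying face down on the table; z up. This point is 21 mm above its underside. Grasp it across the 60 mm width, fingertips kept above its underside. Fully home on the lower half it is 21 mm above bed; standing on the keys, 28 mm.
- upper_half: The same upper half; origin at the centre of its underside, axes as upper_mid. The underside has two round sockets, 18 mm across, 9.5 mm deep, at (x, y) = (-17, -46) and (+17, +39) mm, so that it fits one way round only. 1 mm of clearance all round the keys.
- upper_spout (a point): Middle of the lower edge of the upper half's +y end, where the half-round pouring notch opens (25 mm wide): 60 mm from the centre. The top edge of that end is broadly bevelled (18 mm), the other end's only slightly. It belongs at the end away from the clamp, over the notch of the lower half.
- bed (a point): Nominal middle of the lower half's top face, 50 mm above the table, midway between the board's cleats; x across the board, y along it away from the clamp, z up. The lower half has play and lies off centre: its true middle is up to 4 mm off in x and up to 5 mm in y, and is not measured. It is square with the board and stays put in light contact (moving it takes 40 N).
- clamp_board: Fixed plywood board, 125 x 275 x 18 mm, with 9 mm high cleats, the lower mould half (white plaster, 60 x 120 x 32 mm) and the clamp; origin on the table below bed, axes alike. The lower half's face has two upright round keys, 16 mm across, 7 mm high, with crisp edges, at (x, y) = (-17, -46) and (+17, +39) mm from its true middle.
- clamp_pivot (a point): Axis of the toggle clamp's handle, which runs along the board's x: at (0, -140, +103) mm from bed in its frame, 153 mm above the table. While the clamp is open its steel bar stands nearly upright at y = -128 to -85 mm of bed, up to 0.23 m above the table; the raised handle's tip reaches 0.27 m.
- handle_grip (a point): Middle of the handle's round black grip (17 mm thick, 70 mm long), 90 mm from the pivot. The raised handle leans away from the mould; it swings down in the board's y-z plane until level along the board's -y, this point then 3 mm above the pivot. Push it down with closed fingers on its upper side, or pinch it loosely from above and push the last bit home.
- clamp_handle (a joint): Handle angle, rad: 1.0 at the start (open), 0 = level, on its stop, clamped (a dead centre: it locks). It stays where it is left; about 1.5 N at the grip moves it. The bar comes down with it: 82 degrees at 1.0, 31 at 0.5, 6 at 0.2, level at 0. The foot meets a mould that is home only in the last 0.16 rad, where the grip needs up to about 6 N.
- clamp_foot: Rubber foot, 22 mm across, sprung (2 N per mm), under the end of the clamp bar. With the clamp closed it presses with about 6 N on the back of the upper half, 28 mm from its middle towards the clamp. Origin in the bar, 30 mm above the foot's underside.
- casting_tub: Bystander: cream plastic tub with lid, 121 mm across, 112 mm high; origin at the centre of its underside.
- bisque_cup: Bystander: white cup, 88 mm across, 80 mm high; origin at the centre of its underside.
- slip_cup: Bystander: cream plastic cup, 70 mm across, 70 mm high; origin at the centre of its underside.

How it is judged:
On the way:
1. the upper half sits fully home on the lower half while the clamp is still open (z of upper_mid in the frame of bed between 0.018 and 0.023 m and angle between upper_mid's own z axis and vertical below 0.035 rad and horizontal distance between upper_mid and bed below 0.012 m and angle between the y axis of upper_mid and the y axis of bed, either way round below 0.08 rad and horizontal distance between upper_spout and bed above 0.04 m and y of upper_spout in the frame of bed above 0.03 m and value of joint clamp_handle above 0.7 rad), for 0.3 s.
At the end, for the whole second after the job is handed in: upper half home on the lower (centre within 2 mm of face-on-face height, tilt under 0.035 rad, under 12 mm off the bed's middle, in line within 0.08 rad, notch away from the clamp), at rest, clamp closed on it (handle under 0.06 rad, foot pressing over 3 N) (z of upper_mid in the frame of bed between 0.018 and 0.023 m and angle between upper_mid's own z axis and vertical below 0.035 rad and horizontal distance between upper_mid and bed below 0.012 m and angle between the y axis of upper_mid and the y axis of bed, either way round below 0.08 rad and horizontal distance between upper_spout and bed above 0.04 m and y of upper_spout in the frame of bed above 0.03 m and value of joint clamp_handle below 0.06 rad and contact force between clamp_foot and upper_half above 3 N and linear speed of upper_half below 0.01 m/s); the robot touches nothing.
It fails at once if the clamp's foot bears on the upper half (over 2 N) while that is more than 3 mm from home or tilted over 0.05 rad (contact force between clamp_foot and upper_half above 2 N and (z of upper_mid in the frame of bed above 0.024 m or angle between upper_mid's own z axis and vertical above 0.05 rad)).
It fails at once if the upper half is pressed or knocked with over 50 N (all contacts added) against the lower half, board or clamp (contact force between upper_half and clamp_board above 50 N).
It fails at once if the tub of casting slip is moved by more than 20 mm (distance of casting_tub from where it was at the start of the episode above 0.02 m).
It fails at once if the white bisque cup is moved by more than 20 mm (distance of bisque_cup from where it was at the start of the episode above 0.02 m).
It fails at once if the cream slip cup is moved by more than 20 mm (distance of slip_cup from where it was at the start of the episode above 0.02 m).
It also fails if it takes over 72 s, if anything falls off the work surface, if the arm or the gripper's body presses on something with over 40 N, if the wrist force passes 120 N, or if a joint passes its speed limit or range.

## Robot

A 6-joint arm with a two-finger parallel gripper is mounted at the origin on the work surface; the furniture and walls round the work are solid. World frame = base frame: x ahead of the robot, y to its left, z up, the work surface at z = 0. Lengths are in m, angles in rad, forces in N, time in s.
With the tool pointing down it reaches from about 0.325 to 1 m from the base axis. Payload 5.1 kg.
Tool frame: the origin (TCP) lies at the very end of the fingers, on their centre line; the grasp point (between the pads) lies 19 mm behind it; z points along the fingers, x is the direction in which the jaws open and shut, and the axes are right-handed (so a half turn about z gives the same grasp; the last joint's range is limited). The gripper opens to 85 mm and grips with 20 to 120 N. Pads are 22 mm wide; open, the fingers measure 114 mm over their backs; the gripper's body (76 mm by 85 mm) begins 54 mm behind the grasp point. The pads swing forward as they close: fully open they stand 13 mm farther back than shut.
Start: joints at [-1.413, 0.124, 1.65, -0, 1.367, -0.083], TCP at [0.155, -0.631, 0.231] pointing down, gripper open.
Joint ranges: [-2.61, 2.61], [-1.02, 2.33], [0.03, 2.71], [-1.35, 4.49], [0.32, 2.68], [-2.91, 2.91]. Speed limits (rad/s): [2.57, 2.57, 3.14, 3.14, 3.14, 3.14].

## Interface

Orientations are given as a unit quaternion [w, x, y, z].
In Python, from station import robot gives the robot as it stands.
- The arm moves only by the tool step_arm, never from a script. Its argument "steps" is one flat list of numbers, 7 for each row, row after row: the closure in counts, from 0 (fully open) to 255 (shut), then the shift along the tool's x, y, z in m, then the turn, a rotation vector about the tool's x, y, z in rad. A call has 1 to 20 rows; each row shifts and turns the commanded pose from where the row before left it, along the tool's axes as they then stand; what a row does not reach is not made up. A row lasts 1/8 s, in which the tool goes at most 62.5 mm and 10.7 degrees, less where a joint would pass 70% of its speed; a pose out of reach is approached as far as the arm can. A call with a gripper value outside its range is refused whole. The fingers move at their own pace and stop on an object; the grip force is fixed at half the most. Time passes only in rows, so rows that do not move let the fingers close. It gives the time, the measured TCP pose, the force and the opening at its end, in the units of the state.
- robot.get_state(): the state, without advancing time (a new reading comes with each control period).
- robot.capture(name): name is "side" or "top"; returns the picture (420x560x3 uint8, red, green, blue); there is no depth.
- robot.calibration(name): a dict with "K" (3x3 intrinsics, pixels), "R" (3x3) and "t" (3): a world point X has camera coordinates R X + t. Camera axes: x right, y down, z forward; pixel columns grow to the right and rows downward; lengths in m; the calibration is good to about 2 mm. A picture is of the moment at which its call begins. calibration takes no time and is no camera call.
- robot.hand_in(): hands the job in, once; it reports no verdict.
The state is a dict: "clock": time; "joint_positions": joint angles; "qvel": joint speeds; "joint_torque": joint torques, N m; "position": TCP position; "orientation": TCP orientation; "ft_force": force on the tool from outside, world axes, zero at the start; "moment": the same for the moment, N m; "width": finger opening in m.
Only numpy, scipy, OpenCV 4.12 (cv2) and the standard library are available. Lean on these libraries where they do the work, as an engineer would, in place of code of your own. Each camera call takes 0.05 s, during which the arm holds its last target.

## Working session

There is one attempt and no reset: what is moved stays moved. The work goes in short steps, Python scripts to look and compute and a tool call to move; the robot and the scene stay as the last step left them, time stands still between calls to the robot, and variables do not carry over. Pictures are saved under pics/ and viewed, and the job is handed in when it is done.

Besides the shell and the picture viewer there is one more tool, called after "Call:" as name(argument=value, ...) on one line, values as JSON. step_arm: Moves the arm, as the interface text tells. Its arguments: {"type":"object","properties":{"steps":{"type":"array"}},"required":["steps"]}

```bash
ls; mkdir -p pics
python3 - <<'E'
from station import robot
import cv2
for n in("top","side"):
    im=robot.capture(n); cv2.imwrite(f"pics/{n}0.png",im[:,:,::-1])
    c=robot.calibration(n); print(n,c)
print(robot.get_state())
E
```

```text
pics
top {'K': array([[383.72894648,   0.        , 280.33552537],
       [  0.        , 383.72894648, 212.81898402],
       [  0.        ,   0.        ,   1.        ]]), 'R': array([[ 0.01621809, -0.99977582, -0.0136118 ],
       [-0.98875751, -0.01401251, -0.14886984],
       [ 0.14864573,  0.01587315, -0.98876311]]), 't': array([-0.0489878 ,  0.50986529,  0.95489792])}
side {'K': array([[539.98948696,   0.        , 279.33149485],
       [  0.        , 539.98948696, 206.55676036],
       [  0.        ,   0.        ,   1.        ]]), 'R': array([[-0.48460702,  0.87469612,  0.00792036],
       [ 0.60033242,  0.33915986, -0.72427313],
       [-0.63620517, -0.346233  , -0.68946769]]), 't': array([ 0.28155317, -0.2100239 ,  1.67946624])}
{'clock': 0.1, 'joint_positions': array([-1.41258706e+00,  1.24428925e-01,  1.65156454e+00, -7.16170227e-06,
        1.36752798e+00, -8.26573908e-02]), 'qvel': array([-0.00229739, -0.00170984, -0.00461217, -0.00101216,  0.00178998,
       -0.00132572]), 'joint_torque': array([ 4.11940719e-04, -4.24933612e+01, -3.66652286e+01, -1.26903078e-04,
        3.99184952e-03, -1.02950804e-05]), 'position': array([ 0.1548972 , -0.63068593,  0.23016703]), 'orientation': array([-6.53116565e-04,  7.86938565e-01, -6.17030603e-01, -7.09580608e-04]), 'ft_force': array([-0.08263958, -0.3397811 , -0.34994224]), 'moment': array([ 0.05058756, -0.02653573,  0.02156487]), 'width': 0.0854421267365029}
```

View pics/top0.png

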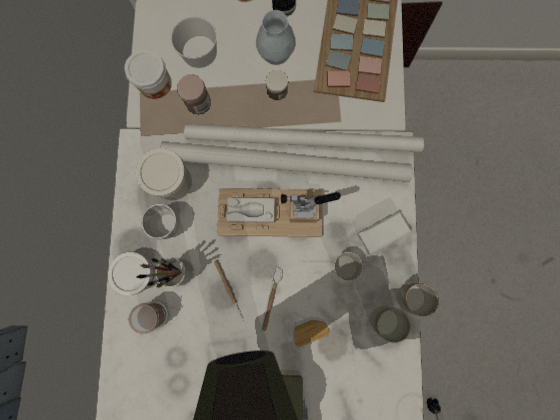

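View pics/side0.png

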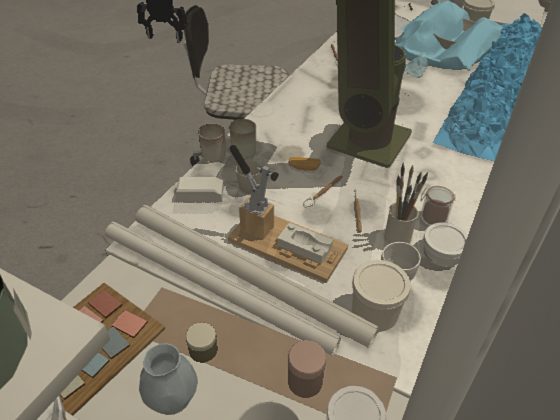

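Run:
```python
import cv2
a=cv2.imread("pics/top0.png"); cv2.imwrite("pics/top0z.png",cv2.resize(a[170:280,205:425],None,fx=3.6,fy=3.6,interpolation=cv2.INTER_CUBIC))
a=cv2.imread("pics/side0.png"); cv2.imwrite("pics/side0z.png",cv2.resize(a[130:290,165:365],None,fx=3.7,fy=3.7,interpolation=cv2.INTER_CUBIC))
```

```text
(no output)
```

View pics/top0z.png

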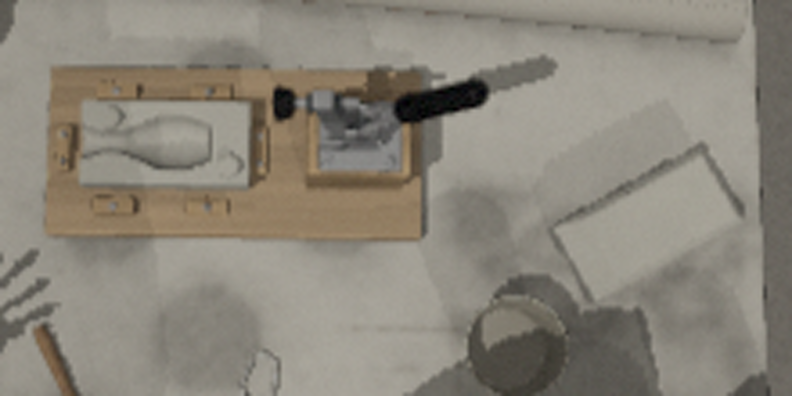

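View pics/side0z.png

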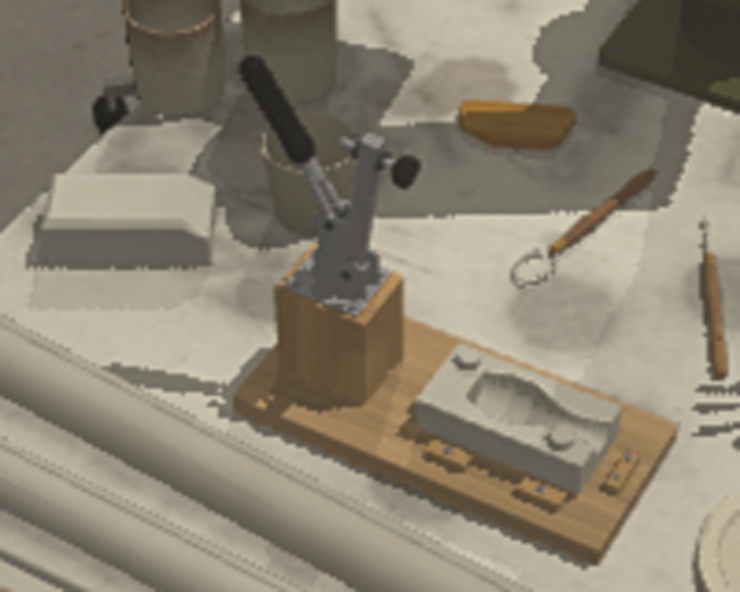

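```bash
cat > h.py <<'E'
import cv2,numpy as np
def crop(n,box,f,out,lo=0,hi=255):
    a=cv2.imread(f"pics/{n}.png").astype(float); x0,y0,x1,y1=box
    a=np.clip((a[y0:y1,x0:x1]-lo)*255/(hi-lo),0,255).astype(np.uint8)
    a=cv2.resize(a,None,fx=f,fy=f,interpolation=cv2.INTER_CUBIC)
    for x in range((x0+9)//10*10,x1,10): cv2.putText(a,str(x),(int((x-x0+.5)*f),9),0,.35,(0,0,255)); cv2.line(a,(int((x-x0+.5)*f),10),(int((x-x0+.5)*f),16),(0,0,255))
    for y in range((y0+9)//10*10,y1,10): cv2.putText(a,str(y),(0,int((y-y0+.5)*f)),0,.35,(0,0,255)); cv2.line(a,(22,int((y-y0+.5)*f)),(28,int((y-y0+.5)*f)),(0,0,255))
    cv2.imwrite(f"pics/{out}.png",a)
E
python3 - <<'E'
from h import *
crop("top0",(345,192,425,262),8,"c1",60,220)
crop("side0",(165,165,235,215),10,"c2",60,230)
E
```

```text
(no output)
```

View pics/c1.png

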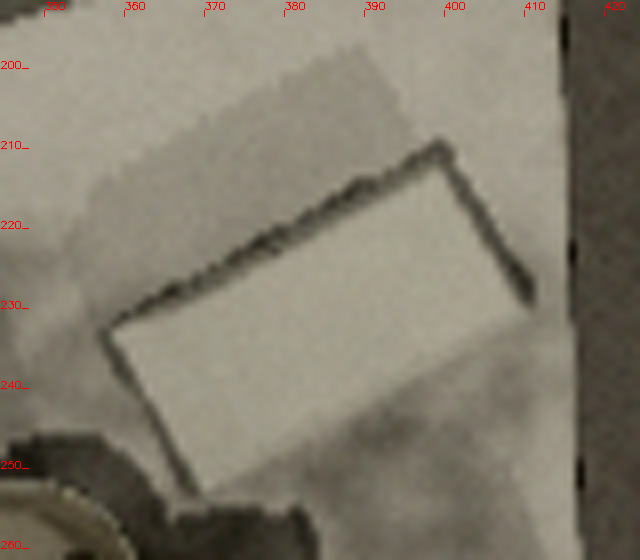

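View pics/c2.png

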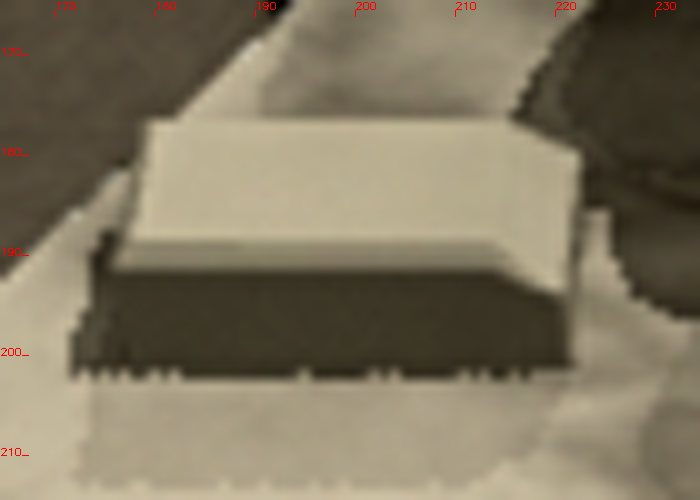

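```bash
cat >> h.py <<'E'
import pickle,os
CAL={'top':(np.array([[383.72894648,0,280.33552537],[0,383.72894648,212.81898402],[0,0,1]]),np.array([[0.01621809,-0.99977582,-0.0136118],[-0.98875751,-0.01401251,-0.14886984],[0.14864573,0.01587315,-0.98876311]]),np.array([-0.0489878,0.50986529,0.95489792])),
'side':(np.array([[539.98948696,0,279.33149485],[0,539.98948696,206.55676036],[0,0,1]]),np.array([[-0.48460702,0.87469612,0.00792036],[0.60033242,0.33915986,-0.72427313],[-0.63620517,-0.346233,-0.68946769]]),np.array([0.28155317,-0.2100239,1.67946624]))}
def proj(n,X):
    K,R,t=CAL[n]; p=(np.atleast_2d(X)@R.T+t)@K.T; return p[:,:2]/p[:,2:]
def back(n,uv,z):
    K,R,t=CAL[n]; d=R.T@np.linalg.solve(K,[uv[0],uv[1],1]); C=-R.T@t; return C+d*(z-C[2])/d[2]
E
python3 - <<'E'
from h import *
for n in CAL: print(n,-CAL[n][1].T@CAL[n][2])
for n,uv,z in [("side",(171.5,202),0),("side",(221,201.5),0),("side",(178.5,176.5),.042),("side",(215,176.5),.042),
 ("top",(357,232.5),0),("top",(367.5,253),0),("top",(410.5,229.5),0),("top",(398.5,209.5),0),("top",(367.5,253),.024),("top",(410.5,229.5),.04)]: print(n,uv,z,back(n,uv,z).round(4))
# board
for n,uv,z in [("top",(219,188.5),.018),("top",(218,235.5),.018),("top",(321.5,236.5),.018),("top",(322.5,188.8),.018)]: print(n,uv,back(n,uv,z).round(4))
from h import crop
crop("top0",(212,182,330,242),6.7,"c3",60,220)
crop("side0",(220,180,350,288),6,"c4",60,230)
E
```

```text
top [ 0.36298612 -0.05698956  1.01940459]
side [1.3310119  0.40644485 1.00359304]
side (171.5, 202) 0 [ 0.5332 -0.361   0.    ]
side (221, 201.5) 0 [ 0.4655 -0.2453  0.    ]
side (178.5, 176.5) 0.042 [ 0.4751 -0.3746  0.042 ]
side (215, 176.5) 0.042 [ 0.4259 -0.2877  0.042 ]
top (357, 232.5) 0 [ 0.4662 -0.2453  0.    ]
top (367.5, 253) 0 [ 0.4124 -0.2722  0.    ]
top (410.5, 229.5) 0 [ 0.4763 -0.3872  0.    ]
top (398.5, 209.5) 0 [ 0.5297 -0.357   0.    ]
top (367.5, 253) 0.024 [ 0.4112 -0.2671  0.024 ]
top (410.5, 229.5) 0.04 [ 0.4719 -0.3742  0.04  ]
top (219, 188.5) [0.5769 0.124  0.018 ]
top (218, 235.5) [0.4511 0.1215 0.018 ]
top (321.5, 236.5) [ 0.4525 -0.1494  0.018 ]
top (322.5, 188.8) [ 0.5797 -0.152   0.018 ]
```

View pics/c3.png

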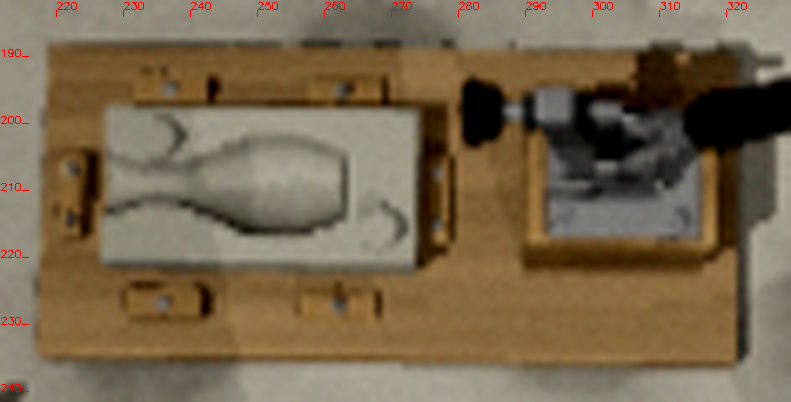

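View pics/c4.png

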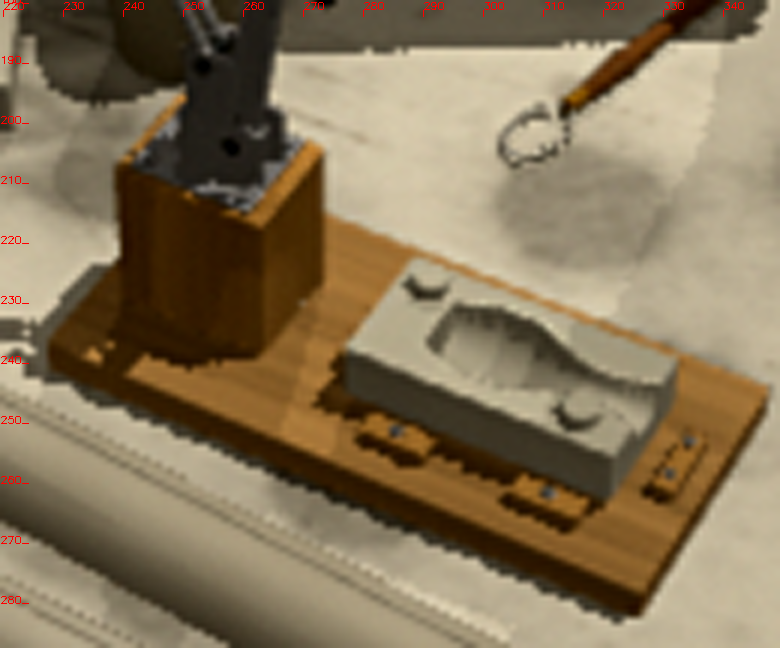

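```bash
cat >> h.py <<'E'
from scipy.ndimage import map_coordinates,gaussian_filter1d
def edge(img,p,q,w=3,sign=0,m=.1):
    "subpixel edge between p,q; sign=+1: brighter to the right-hand normal n=(-dy,dx)"
    g=cv2.cvtColor(img,cv2.COLOR_BGR2GRAY).astype(float); p,q=np.array(p,float),np.array(q,float)
    d=(q-p); L=np.linalg.norm(d); d/=L; n=np.array([-d[1],d[0]]); s=np.arange(m*L,(1-m)*L,.5); o=np.arange(-w,w+.01,.1)
    P=p+s[:,None,None]*d+o[None,:,None]*n
    v=map_coordinates(g,[P[...,1],P[...,0]],order=1); v=gaussian_filter1d(v,4,axis=1); dv=np.gradient(v,axis=1)
    if sign==0: sign=np.sign(dv.mean(0)[np.abs(dv.mean(0)).argmax()])
    dv=dv*sign; k=dv[:,3:-3].argmax(1)+3; pos=o[k]
    A=np.c_[s,np.ones_like(s)]; ok=np.ones(len(s),bool)
    for _ in range(6):
        c=np.linalg.lstsq(A[ok],pos[ok],rcond=None)[0]; r=np.abs(pos-A@c); ok=r<max(.35,2*np.median(r))
    a=p+n*c[1]; b=p+d*L+n*(c[0]*L+c[1])
    return a,b,r[ok].std(),ok.mean(),sign
def isect(e,f):
    l=np.cross([*e[0],1],[*e[1],1]); m=np.cross([*f[0],1],[*f[1],1]); x=np.cross(l,m); return x[:2]/x[2]
E
python3 - <<'E'
from h import *
im=cv2.imread("pics/top0.png")
B=[("bd_far",(219.5,188.5),(270,188.5),.018),("bd_near",(218,235.5),(321.5,236.5),None),("bd_L",(219.3,189),(218,235),.018),
("hf_far",(226.5,197.7),(273.8,197.7),.05),("hf_near",(227,221),(273.5,221.5),.05),("hf_L",(226.3,199),(226.8,220),.05),("hf_R",(274,199),(273.6,220),.05)]
for nme,p,q,z in B:
    for s in(1,-1):
        e=edge(im,p,q,2.5,s); 
        zz=z if z else .018
        a,b=back("top",e[0],zz),back("top",e[1],zz); d=b-a
        print(nme,s,e[0].round(2),e[1].round(2),"rs %.2f ok %.2f"%e[2:4],a[:2].round(4),b[:2].round(4),"yaw",np.degrees(np.arctan2(d[1],d[0])).round(2))
im=cv2.imread("pics/side0.png")
B=[("bd_xp",(232,243),(327,282),.018),("bd_end",(328,277),(347,245),.018),("hf_xp",(276.5,239.5),(319.5,257.5),.05),("hf_yp",(320,256),(332.5,241),.05),("hf_xm",(289,223),(331,240),.05),("hf_ym",(276.5,238),(288.5,223),.05),
("bd_xm",(275,215),(346,243),.018)]
for nme,p,q,z in B:
    for s in(1,-1):
        e=edge(im,p,q,2.5,s); 
        a,b=back("side",e[0],z),back("side",e[1],z); d=b-a
        print(nme,s,e[0].round(2),e[1].round(2),"rs %.2f ok %.2f"%e[2:4],a[:2].round(4),b[:2].round(4),"yaw",np.degrees(np.arctan2(d[1],d[0])).round(2))
E
```

```text
bd_far 1 [219.5  189.94] [270.   188.76] rs 0.10 ok 0.91 [0.573  0.1225] [ 0.578  -0.0123] yaw -87.87
bd_far -1 [219.5  187.59] [270.   187.39] rs 0.02 ok 1.00 [0.5794 0.1227] [ 0.5817 -0.0122] yaw -89.01
bd_near 1 [218.01 234.8 ] [321.49 237.54] rs 0.14 ok 0.74 [0.4529 0.1216] [ 0.4498 -0.1494] yaw -90.66
bd_near -1 [218.01 233.99] [321.51 235.48] rs 0.14 ok 1.00 [0.4551 0.1217] [ 0.4552 -0.1494] yaw -89.97
bd_L 1 [218.79 188.99] [216.21 234.95] rs 0.13 ok 0.85 [0.5756 0.1245] [0.4525 0.1263] yaw 179.14
bd_L -1 [221.07 189.05] [219.83 235.05] rs 0.15 ok 0.73 [0.5755 0.1184] [0.4523 0.1168] yaw -179.27
hf_far 1 [226.5  197.63] [273.8  197.59] rs 0.03 ok 1.00 [0.5463 0.0979] [ 0.5481 -0.024 ] yaw -89.17
hf_far -1 [226.5  196.35] [273.8  196.31] rs 0.03 ok 0.91 [0.5497 0.098 ] [ 0.5514 -0.0239] yaw -89.17
hf_near 1 [226.99 222.31] [273.49 222.84] rs 0.07 ok 0.84 [0.4823 0.0942] [ 0.4827 -0.0244] yaw -89.83
hf_near -1 [227.01 220.41] [273.51 220.78] rs 0.04 ok 1.00 [0.4872 0.0944] [ 0.488  -0.0244] yaw -89.63
hf_L 1 [222.66 199.09] [229.66 219.93] rs 0.44 ok 0.82 [0.5424 0.1076] [0.4885
[... 1036 characters left out ...]
[321.32 257.1 ] [332.54 241.03] rs 0.30 ok 0.91 [0.5525 0.0958] [0.4933 0.0971] yaw 178.74
hf_xm 1 [289.16 222.6 ] [331.31 239.23] rs 0.08 ok 0.97 [ 0.4896 -0.0231] [0.4894 0.092 ] yaw 90.14
hf_xm -1 [288.98 223.04] [331.62 238.48] rs 0.73 ok 1.00 [ 0.4912 -0.0228] [0.4868 0.0916] yaw 92.23
hf_ym 1 [276.59 238.07] [287.98 222.58] rs 0.06 ok 1.00 [ 0.5508 -0.0247] [ 0.491  -0.0257] yaw -179.02
hf_ym -1 [275.96 237.57] [290.06 224.25] rs 0.70 ok 1.00 [ 0.5501 -0.0269] [ 0.4936 -0.0185] yaw 171.55
bd_xm 1 [274.39 216.54] [345.26 244.89] rs 0.09 ok 0.84 [ 0.4607 -0.0814] [0.4615 0.1196] yaw 89.78
bd_xm -1 [274.81 215.48] [346.12 242.7 ] rs 0.10 ok 0.86 [ 0.4568 -0.0824] [0.4538 0.1184] yaw 90.87
```

Run:
```python
from h import *
for nn,B in (("top",[("far_top",(361,232.5),(398,212.5),.04),("near_top",(370,252.5),(408,231),.042),("Lend_bot",(357,233.5),(366.5,251),0),("Rend",(399.5,212),(409,228),.042)]),
 ("side",[("xp_bot",(175,202),(219,202),0),("xp_top",(177,191.5),(212,191.5),.038),("xm_top",(180,176.5),(213,176.5),.042),("bev_low",(221.5,181),(219.8,193),.024),("bevtop",(215,178),(212,189),.042)])):
  im=cv2.imread(f"pics/{nn}0.png")
  for nme,p,q,z in B:
    for s in(1,-1):
        e=edge(im,p,q,2,s); 
        a,b=back(nn,e[0],z),back(nn,e[1],z); d=b-a
        print(nn,nme,s,e[0].round(2),e[1].round(2),"rs %.2f ok %.2f"%e[2:4],a[:2].round(4),b[:2].round(4),"yaw",np.degrees(np.arctan2(d[1],d[0])).round(2))
```

```text
top far_top 1 [361.35 233.16] [398.25 212.97] rs 0.09 ok 0.87 [ 0.4606 -0.249 ] [ 0.5141 -0.3444] yaw -60.71
top far_top -1 [360.2  231.02] [397.21 211.05] rs 0.03 ok 0.97 [ 0.4661 -0.2461] [ 0.5191 -0.3418] yaw -61.02
top near_top 1 [369.16 251.02] [407.16 229.52] rs 0.00 ok 0.91 [ 0.4154 -0.2676] [ 0.4715 -0.3651] yaw -60.09
top near_top -1 [370.52 253.43] [408.56 231.99] rs 0.08 ok 0.91 [ 0.4094 -0.2709] [ 0.4652 -0.3685] yaw -60.2
top Lend_bot 1 [356.37 233.84] [366.74 250.87] rs 0.11 ok 0.88 [ 0.4626 -0.2436] [ 0.4179 -0.2703] yaw -149.16
top Lend_bot -1 [358.15 232.88] [367.86 250.26] rs 0.04 ok 1.00 [ 0.4652 -0.2483] [ 0.4196 -0.2733] yaw -151.36
top Rend 1 [399.13 212.22] [408.87 228.07] rs 0.09 ok 1.00 [ 0.5158 -0.3461] [ 0.4752 -0.3696] yaw -149.89
top Rend -1 [400.73 211.27] [410.43 227.15] rs 0.03 ok 1.00 [ 0.5183 -0.3502] [ 0.4777 -0.3736] yaw -150.08
side xp_bot 1 [175.   202.45] [219.   202.45] rs 0.07 ok 0.83 [ 0.53   -0.3517] [ 0.4714 -0.2479] yaw 119.46
side xp_bot -1 [175.   200.36] [219.   200.39] rs 0.05 ok 0.89 [ 0.5233 -0.3567] [ 0.4645 -0.2525] yaw 119.42
side
[... 162 characters left out ...]
[ 0.5233 -0.3442] [ 0.4771 -0.2633] yaw 119.7
side xm_top 1 [180.   176.59] [213.   176.46] rs 0.01 ok 0.94 [ 0.4734 -0.3708] [ 0.4285 -0.2926] yaw 119.86
side xm_top -1 [180.   175.17] [213.   174.74] rs 0.06 ok 0.75 [ 0.4685 -0.3744] [ 0.4224 -0.2967] yaw 120.69
side bev_low 1 [222.54 181.15] [220.83 193.15] rs 0.09 ok 1.00 [ 0.4152 -0.2715] [ 0.4588 -0.2484] yaw 27.98
side bev_low -1 [219.69 180.74] [218.75 192.85] rs 0.06 ok 0.90 [ 0.4177 -0.2793] [ 0.4606 -0.2539] yaw 30.63
side bevtop 1 [215.68 178.19] [213.55 189.42] rs 0.10 ok 0.95 [ 0.4309 -0.2822] [ 0.472  -0.2614] yaw 26.81
side bevtop -1 [214.63 177.9 ] [210.17 188.5 ] rs 0.07 ok 0.58 [ 0.4313 -0.2853] [ 0.4734 -0.2713] yaw 18.44
```

```bash
cat >> h.py <<'E'
from scipy.spatial.transform import Rotation as Ro
def cur():
    from station import robot
    s=robot.get_state(); q=s['orientation']; return s,Ro.from_quat([q[1],q[2],q[3],q[0]])
def down(yaw): # tool x at yaw deg, z down
    c,s=np.cos(np.radians(yaw)),np.sin(np.radians(yaw)); return Ro.from_matrix(np.array([[c,s,0],[s,-c,0],[0,0,-1]]))
def plan(pos,yaw,R=None):
    s,R0=cur(); T=down(yaw) if R is None else R
    print("rotvec",(R0.inv()*T).as_rotvec().round(4),"shift after rot",T.inv().apply(np.array(pos)-s['position']).round(4),"shift before rot",R0.inv().apply(np.array(pos)-s['position']).round(4))
def show():
    s,R=cur(); M=R.as_matrix()
    print("t",round(s['clock'],2),"p",s['position'].round(4),"yaw %.2f tilt %.2f %.2f"%(np.degrees(np.arctan2(M[1,0],M[0,0])),*np.degrees(M[:2,2])),"F",s['ft_force'].round(2),"M",s['moment'].round(3),"w",round(s['width'],4))
E
python3 -c "
from h import *
show();plan((.471,-.309,.15),29.7)
print(back('top',(348,256),.07))"
```

```text
t 0.1 p [ 0.1549 -0.6307  0.2302] yaw -76.20 tilt -0.02 0.11 F [-0.08 -0.34 -0.35] M [ 0.051 -0.027  0.022] w 0.0854
rotvec [-1.9000e-03  1.2000e-03 -1.8483e+00] shift after rot [ 0.434  -0.1228  0.0802] shift before rot [-0.2368 -0.3837  0.0807]
[ 0.40089075 -0.2095835   0.07      ]
```

Call:
step_arm(steps=[0,0,0,0,0,0,-0.1848,0,0,0,0,0,0,-0.1848,0,0,0,0,0,0,-0.1848,0,0,0,0,0,0,-0.1848,0,0,0,0,0,0,-0.1848,0,0,0,0,0,0,-0.1848,0,0,0,0,0,0,-0.1848,0,0,0,0,0,0,-0.1848,0,0,0,0,0,0,-0.1848,0,0,0,0,0,0,-0.1848,0,0.0482,-0.0136,0.005,0,0,0,0,0.0482,-0.0136,0.005,0,0,0,0,0.0482,-0.0136,0.005,0,0,0,0,0.0482,-0.0136,0.005,0,0,0,0,0.0482,-0.0136,0.01,0,0,0,0,0.0482,-0.0136,0.01,0,0,0,0,0.0482,-0.0136,0.01,0,0,0,0,0.0482,-0.0136,0.015,0,0,0,0,0.0482,-0.0136,0.015,0,0,0,0,0,0,0,0,0,0])

```text
clock: 2.6
position: [0.4719, -0.307, 0.1491]
orientation: [-0.002, 0.966, 0.258, -0.001]
ft_force: [-0.5, 0.2, 0.2]
width: 0.0855
```

Run:
```python
from h import *
from station import robot
for n in("top","side"): cv2.imwrite(f"pics/{n}1.png",robot.capture(n)[:,:,::-1])
show(); plan((.471,-.309,.012),29.7)
crop("top1",(330,180,430,270),7,"d1",30,220); crop("side1",(150,130,250,215),7,"d2",30,230)
```

```text
t 2.7 p [ 0.4712 -0.3097  0.1508] yaw 29.75 tilt -0.06 0.02 F [ 0.33 -0.03  0.45] M [-0.04   0.031  0.01 ] w 0.0856
rotvec [-0.0009  0.0008  0.0009] shift after rot [ 0.0002 -0.0006  0.1388] shift before rot [ 0.0003 -0.0005  0.1388]
```

View pics/d1.png

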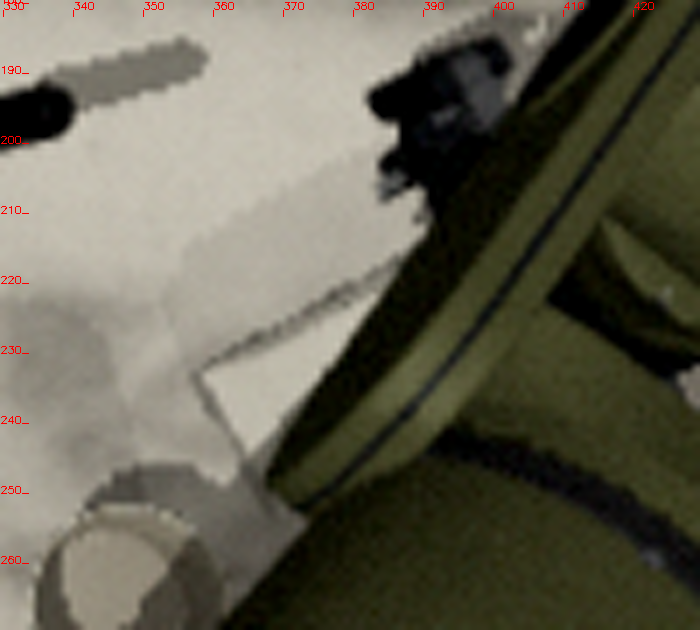

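View pics/d2.png

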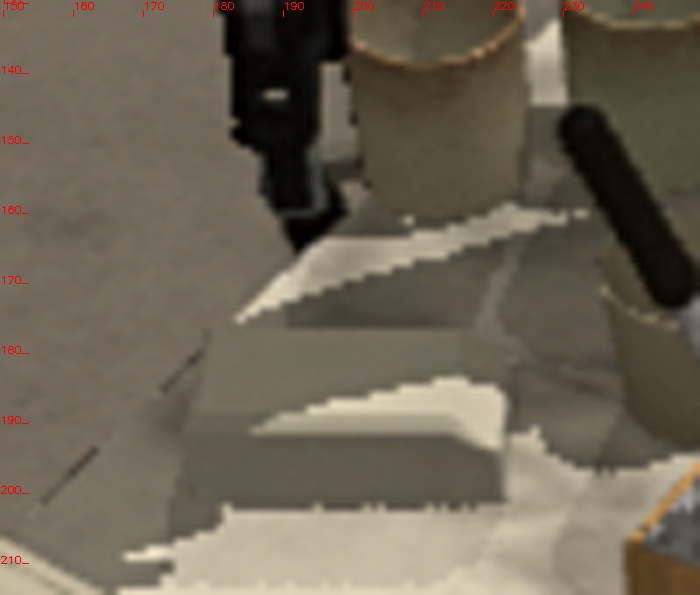

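Call:
step_arm(steps=[0,0.0001,-0.0003,0.02,0,0,0.001,0,0,0,0.02,0,0,0,0,0,0,0.02,0,0,0,0,0,0,0.02,0,0,0,0,0,0,0.018,0,0,0,0,0,0,0.014,0,0,0,0,0,0,0.01,0,0,0,0,0,0,0.007,0,0,0,0,0,0,0.005,0,0,0,0,0,0,0.004,0,0,0,0,0,0,0,0,0,0])

```text
clock: 4.08
position: [0.4712, -0.3098, 0.0132]
orientation: [-0.0, 0.967, 0.256, -0.0]
ft_force: [0.8, -0.3, 0.4]
width: 0.0852
```

Call:
step_arm(steps=[50,0,0,0,0,0,0,90,0,0,0,0,0,0,255,0,0,0,0,0,0,255,0,0,0,0,0,0,255,0,0,0,0,0,0,255,0,0,0,0,0,0])

```text
clock: 4.82
position: [0.4716, -0.3106, 0.0144]
orientation: [0.001, 0.967, 0.256, 0.0]
ft_force: [-2.6, -2.2, 5.0]
width: 0.0588
```

```bash
python3 -c "
from h import *
show()"
```

```text
t 4.83 p [ 0.4716 -0.3106  0.0144] yaw 29.64 tilt 0.04 -0.09 F [-2.63 -2.22  5.02] M [-0.335  0.626 -0.003] w 0.0588
```

Call:
step_arm(steps=[255,0,0,-0.003,0,0,0,255,0,0,-0.005,0,0,0,255,0,0,-0.01,0,0,0,255,0,0,-0.015,0,0,0,255,0,0,-0.02,0,0,0,255,0,0,-0.02,0,0,0,255,0,0,-0.02,0,0,0,255,0,0,-0.02,0,0,0,255,0,0,-0.012,0,0,0,255,0,0,0,0,0,0])

```text
clock: 6.08
position: [0.4718, -0.3103, 0.1398]
orientation: [0.001, 0.967, 0.256, 0.001]
ft_force: [-0.6, 0.1, -4.4]
width: 0.059
```

Run:
```python
from h import *
from station import robot
cv2.imwrite("pics/side2.png",robot.capture("side")[:,:,::-1])
show(); plan((.395,-.31,.14),0.5)
crop("side2",(130,60,330,210),4,"d3",30,230)
```

```text
t 6.12 p [ 0.4712 -0.3098  0.1385] yaw 29.62 tilt 0.01 -0.01 F [-0.07  0.55 -3.59] M [-0.005 -0.042 -0.028] w 0.0587
rotvec [ 2.000e-04 -2.000e-04  5.083e-01] shift after rot [-0.0762 -0.0005 -0.0015] shift before rot [-0.0664 -0.0375 -0.0015]
```

View pics/d3.png

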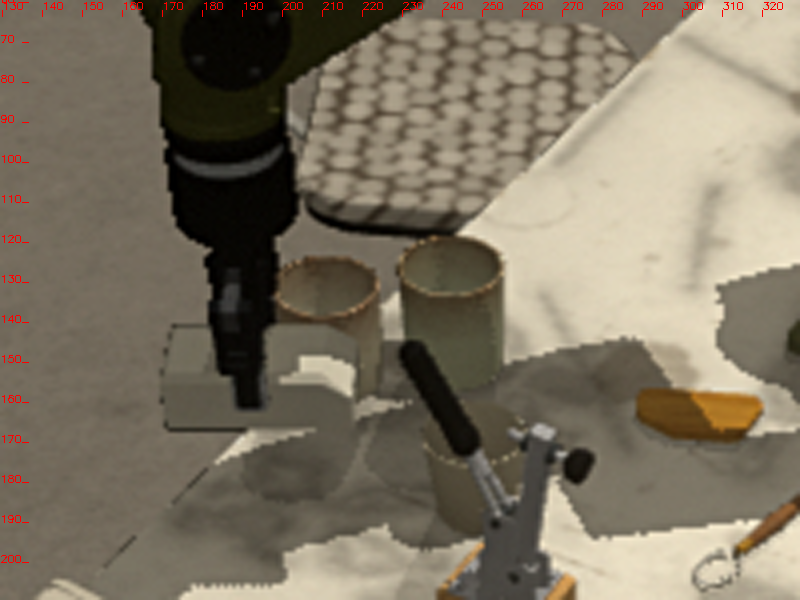

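Call:
step_arm(steps=[255,-0.025,0,0,0,0,0.1694,255,-0.025,0.0,0,0,0,0.1694,255,-0.025,0,0,0,0,0.1694,255,-0.005,-0.02,0,0,0,0,255,0,-0.043,0,0,0,0,255,0,-0.05,0,0,0,0,255,0,-0.05,0,0,0,0,255,0,-0.05,0,0,0,0,255,0,-0.05,0,0,0,0,255,0,-0.043,0,0,0,0,255,0,-0.03,0,0,0,0,255,0,0,0,0,0,0])

```text
clock: 7.62
position: [0.3924, 0.0025, 0.1371]
orientation: [-0.0, 1.0, 0.006, -0.001]
ft_force: [-0.8, 0.4, -3.3]
width: 0.0589
```

Run:
```python
from h import *
from station import robot
for n in("top","side"): cv2.imwrite(f"pics/{n}3.png",robot.capture(n)[:,:,::-1])
show(); plan((.5185,.036,.10),0.5)
```

```text
t 7.72 p [0.3929 0.0009 0.1375] yaw 0.56 tilt -0.09 -0.01 F [-0.38  0.38 -3.75] M [-0.023  0.028 -0.004] w 0.0589
rotvec [0.0002 0.0015 0.001 ] shift after rot [ 0.1259 -0.034   0.0375] shift before rot [ 0.126  -0.0339  0.0373]
```

View pics/side3.png

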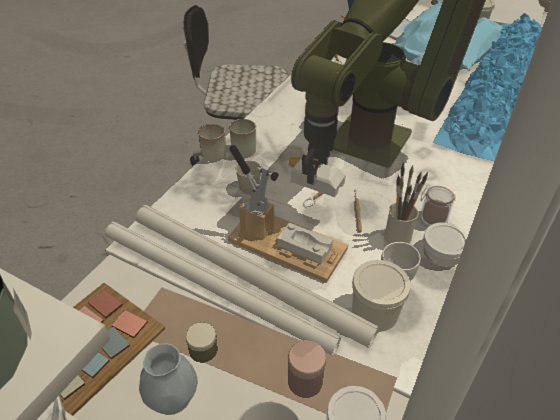

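View pics/top3.png

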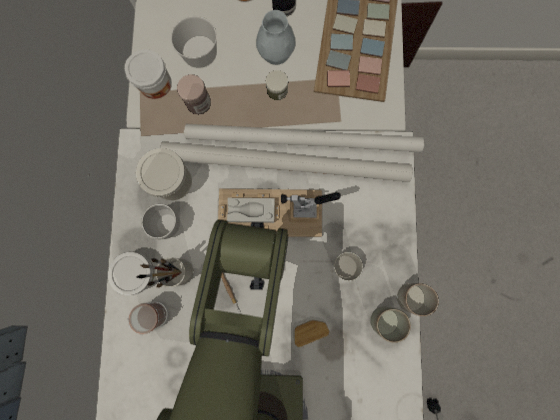

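Call:
step_arm(steps=[255,0.012,-0.017,0,0,0.0015,0.001,255,0.025,-0.017,0,0,0,0,255,0.03,0,0.0,0,0,0,255,0.03,0,0.0,0,0,0,255,0.02,0,0.0,0,0,0,255,0.009,0,0.02,0,0,0,255,0,0,0.0173,0,0,0,255,0,0,0,0,0,0,255,0,0,0,0,0,0])

```text
clock: 8.85
position: [0.5189, 0.0355, 0.1012]
orientation: [0.0, 1.0, 0.004, 0.001]
ft_force: [0.8, -0.6, -4.4]
width: 0.0586
```

Run:
```python
from h import *
from station import robot
for n in("top","side"): cv2.imwrite(f"pics/{n}4.png",robot.capture(n)[:,:,::-1])
show()
crop("top4",(212,182,330,242),6.7,"e1",30,220)
crop("side4",(220,160,350,268),6,"e2",30,230)
```

```text
t 8.95 p [0.5195 0.0357 0.1021] yaw 0.44 tilt 0.18 -0.01 F [ 0.37  0.17 -4.18] M [-0.028  0.042  0.031] w 0.0592
```

View pics/e1.png

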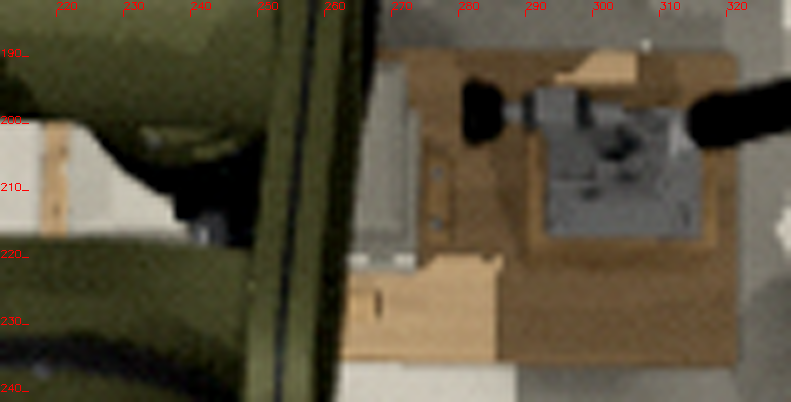

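View pics/e2.png

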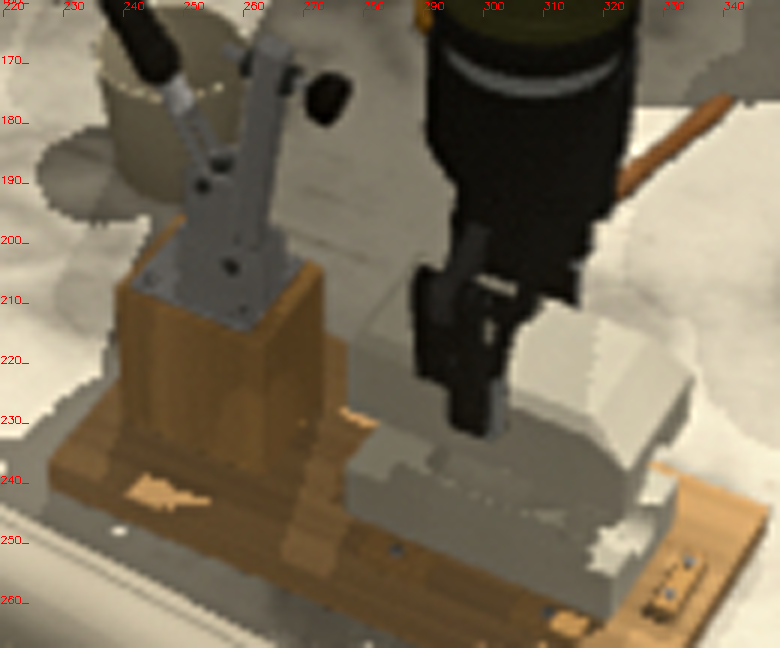

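Run:
```python
from h import *
im=cv2.imread("pics/side4.png"); c=np.array([.5195,.0357])
ex=np.array([np.cos(np.radians(.5)),np.sin(np.radians(.5))]); ey=np.array([-ex[1],ex[0]])
def P(x,y,z): return proj("side",[*(c+x*ex+y*ey),z])[0].round(2)
zb=.0877
for a in [(.03,-.06,zb),(.03,.06,zb),(-.03,.06,zb),(.03,.06,zb+.024),(.03,.042,zb+.042),(-.03,.06,zb+.024)]: print(a,P(*a))
crop("side4",(310,205,345,255),14,"e3",30,230);crop("side4",(265,200,310,245),14,"e4",20,170)
```

```text
(0.03, -0.06, 0.0877) [277.08 227.06]
(0.03, 0.06, 0.0877) [323.07 245.24]
(-0.03, 0.06, 0.0877) [333.87 228.74]
(0.03, 0.06, 0.1117) [323.74 238.07]
(0.03, 0.042, 0.1297) [317.   229.76]
(-0.03, 0.06, 0.1117) [334.67 221.57]
```

View pics/e3.png

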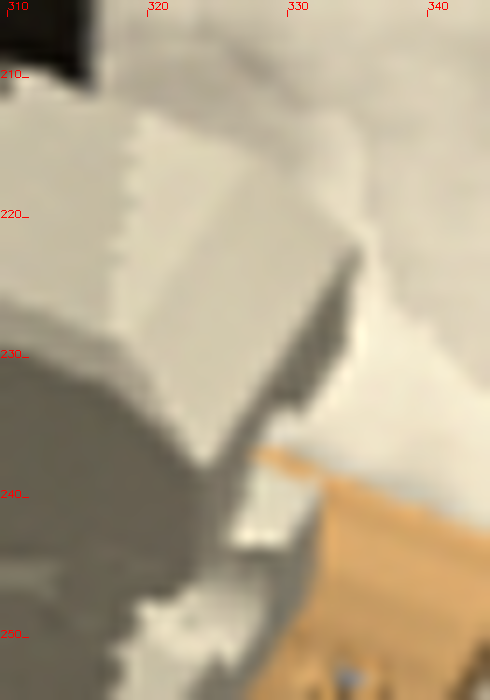

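View pics/e4.png

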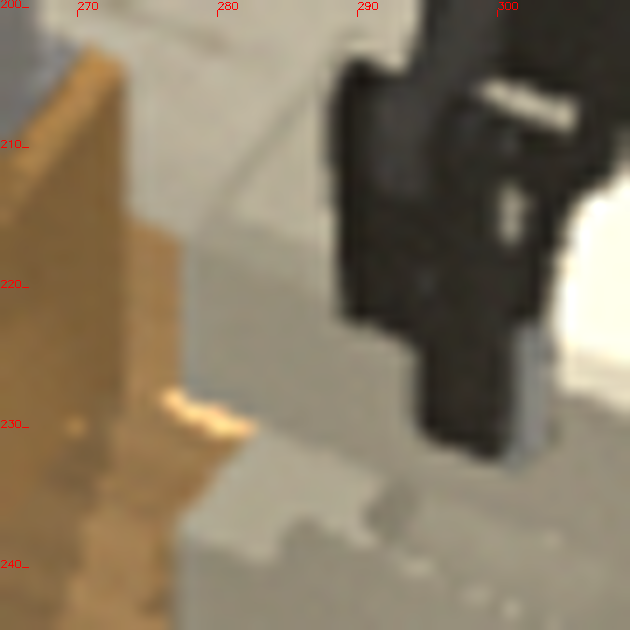

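Call:
step_arm(steps=[255,0,0,0.01,0,0,0,255,0,0,0.008,0,0,0,255,0,0,0.005,0,0,0,255,0,0,0.001,0,0,0,255,0,0,0,0,0,0,255,0,0,0,0,0,0])

```text
clock: 9.7
position: [0.5195, 0.0358, 0.0775]
orientation: [0.0, 1.0, 0.004, 0.001]
ft_force: [-0.8, -0.0, -4.6]
width: 0.0588
```

Run:
```python
from h import *
show();show()
```

```text
t 9.7 p [0.5195 0.0358 0.0775] yaw 0.45 tilt 0.12 -0.00 F [-0.81 -0.03 -4.61] M [ 0.04  -0.011  0.003] w 0.0588
t 9.7 p [0.5195 0.0358 0.0775] yaw 0.45 tilt 0.12 -0.00 F [-0.81 -0.03 -4.61] M [ 0.04  -0.011  0.003] w 0.0588
```

Call:
step_arm(steps=[255,0,0,0,0,0,0])

```text
clock: 9.82
position: [0.5194, 0.0358, 0.0775]
orientation: [-0.0, 1.0, 0.004, 0.001]
ft_force: [0.4, 0.2, -2.9]
width: 0.0588
```

Call:
step_arm(steps=[255,0,0,0.001,0,0,0])

```text
clock: 9.95
position: [0.5194, 0.0358, 0.0764]
orientation: [0.0, 1.0, 0.004, 0.001]
ft_force: [-0.6, -0.1, -3.8]
width: 0.0592
```

Call:
step_arm(steps=[255,0,0,0.001,0,0,0])

```text
clock: 10.07
position: [0.5192, 0.0358, 0.0752]
orientation: [-0.0, 1.0, 0.004, 0.001]
ft_force: [0.1, 0.1, -3.9]
width: 0.0591
```

Call:
step_arm(steps=[255,0,0,0.001,0,0,0])

```text
clock: 10.2
position: [0.5192, 0.0358, 0.0741]
orientation: [0.0, 1.0, 0.004, 0.001]
ft_force: [0.4, -0.1, -2.9]
width: 0.059
```

Call:
step_arm(steps=[255,0.0002,0,0.001,0,0,0])

```text
clock: 10.32
position: [0.5194, 0.0358, 0.0731]
orientation: [-0.0, 1.0, 0.004, 0.001]
ft_force: [-1.1, -0.0, -3.9]
width: 0.059
```

Call:
step_arm(steps=[255,0,0,0.001,0,0,0])

```text
clock: 10.45
position: [0.5194, 0.0358, 0.0721]
orientation: [0.0, 1.0, 0.004, 0.001]
ft_force: [-0.1, 0.6, -3.9]
width: 0.0589
```

Call:
step_arm(steps=[255,0,0,0.001,0,0,0])

```text
clock: 10.58
position: [0.5195, 0.0359, 0.0713]
orientation: [-0.0, 1.0, 0.004, 0.001]
ft_force: [-2.4, 0.5, 1.2]
width: 0.0589
```

Call:
step_arm(steps=[255,0,0,0.0005,0,0,0])

```text
clock: 10.7
position: [0.5195, 0.0359, 0.0713]
orientation: [-0.0, 1.0, 0.004, 0.001]
ft_force: [-2.3, 0.3, 2.8]
width: 0.0589
```

Run:
```python
from h import *
show()
```

```text
t 10.7 p [0.5195 0.0359 0.0713] yaw 0.45 tilt 0.07 0.00 F [-2.33  0.34  2.76] M [-0.046  0.665 -0.049] w 0.0589
```

Call:
step_arm(steps=[255,-0.0008,0,0.0003,0,0,0])

```text
clock: 10.82
position: [0.5194, 0.0359, 0.0713]
orientation: [-0.0, 1.0, 0.004, 0.002]
ft_force: [-0.9, 0.5, 2.0]
width: 0.059
```

Call:
step_arm(steps=[255,-0.0008,0,0,0,0,0])

```text
clock: 10.95
position: [0.5192, 0.0358, 0.0713]
orientation: [0.0, 1.0, 0.004, 0.003]
ft_force: [2.2, 0.9, 0.8]
width: 0.0592
```

Call:
step_arm(steps=[255,-0.0008,0,0,0,0,0])

```text
clock: 11.08
position: [0.5184, 0.0357, 0.0713]
orientation: [0.0, 1.0, 0.004, 0.003]
ft_force: [2.6, -0.6, 0.6]
width: 0.0588
```

Call:
step_arm(steps=[255,-0.0008,0,0,0,0,0])

```text
clock: 11.2
position: [0.5174, 0.0357, 0.0713]
orientation: [0.0, 1.0, 0.004, 0.002]
ft_force: [2.7, 0.4, 1.5]
width: 0.0588
```

Call:
step_arm(steps=[255,-0.0008,0,0,0,0,0])

```text
clock: 11.32
position: [0.5165, 0.0357, 0.0712]
orientation: [0.0, 1.0, 0.004, 0.002]
ft_force: [3.7, -0.0, 2.4]
width: 0.0591
```

Run:
```python
from h import *
show()
```

```text
t 11.32 p [0.5165 0.0357 0.0712] yaw 0.44 tilt 0.24 -0.01 F [ 3.71 -0.03  2.36] M [-0.081 -0.713  0.035] w 0.0591
```

Call:
step_arm(steps=[255,0,0.0012,0,0,0,0,255,0.0008,0,0,0,0,0])

```text
clock: 11.58
position: [0.5161, 0.0351, 0.071]
orientation: [-0.001, 1.0, 0.004, 0.0]
ft_force: [-1.5, 4.3, 7.2]
width: 0.0589
```

Call:
step_arm(steps=[255,0.0008,0,0,0,0,0,255,0.0008,0,0,0,0,0])

```text
clock: 11.82
position: [0.5164, 0.0351, 0.0709]
orientation: [-0.001, 1.0, 0.004, -0.002]
ft_force: [-6.0, 2.8, 11.5]
width: 0.0591
```

Call:
step_arm(steps=[255,0.0008,0,0,0,0,0,255,0.0008,0,0,0,0,0])

```text
clock: 12.08
position: [0.5166, 0.0351, 0.0707]
orientation: [-0.0, 1.0, 0.004, -0.004]
ft_force: [-9.7, 2.3, 16.1]
width: 0.0587
```

Call:
step_arm(steps=[255,0.0008,0,0,0,0,0,255,0.0008,0,0,0,0,0])

```text
clock: 12.32
position: [0.5169, 0.0351, 0.0707]
orientation: [-0.0, 1.0, 0.004, -0.005]
ft_force: [-14.6, 2.0, 19.9]
width: 0.0589
```

Call:
step_arm(steps=[255,-0.0025,0,0,0,0,0,255,-0.0025,0,0,0,0,0,255,0,0,0,0,0,0])

```text
clock: 12.7
position: [0.516, 0.035, 0.071]
orientation: [-0.0, 1.0, 0.004, 0.001]
ft_force: [0.1, 3.4, 6.8]
width: 0.0589
```

Run:
```python
from h import *
show()
```

```text
t 12.7 p [0.516 0.035 0.071] yaw 0.43 tilt 0.08 0.05 F [0.06 3.37 6.81] M [ 0.447 -0.218  0.004] w 0.0589
```

Call:
step_arm(steps=[255,0,-0.0012,0,0,0,0,255,0,0,0,0,0,0])

```text
clock: 12.95
position: [0.516, 0.0352, 0.071]
orientation: [0.001, 1.0, 0.004, 0.001]
ft_force: [-0.2, -1.4, 6.8]
width: 0.0586
```

Run:
```python
from h import *
show()
```

```text
t 12.95 p [0.516  0.0352 0.071 ] yaw 0.46 tilt 0.06 -0.08 F [-0.17 -1.35  6.82] M [-0.263 -0.115 -0.004] w 0.0586
```

Call:
step_arm(steps=[255,0,-0.0008,0,0,0,0])

```text
clock: 13.08
position: [0.516, 0.0354, 0.0711]
orientation: [0.001, 1.0, 0.004, 0.001]
ft_force: [0.1, -5.1, 6.8]
width: 0.0587
```

Run:
```python
from h import *
show()
```

```text
t 13.07 p [0.516  0.0354 0.0711] yaw 0.47 tilt 0.06 -0.16 F [ 0.13 -5.15  6.83] M [-0.875 -0.13  -0.034] w 0.0587
```

Call:
step_arm(steps=[255,0.003,0,-0.002,0,0,0,255,0.002,0,0,0,0,0,255,0,0,0,0,0,0])

```text
clock: 13.45
position: [0.5193, 0.0366, 0.0713]
orientation: [0.0, 1.0, 0.004, -0.002]
ft_force: [-4.0, -0.9, 2.2]
width: 0.0587
```

Run:
```python
from h import *
show(); plan((.5215,.0347,.0718),.4)
```

```text
t 13.45 p [0.5193 0.0366 0.0713] yaw 0.45 tilt -0.19 -0.00 F [-4.03 -0.87  2.25] M [-0.189  0.748  0.002] w 0.0587
rotvec [0.     0.0033 0.0008] shift after rot [ 0.0022  0.0019 -0.0005] shift before rot [ 0.0022  0.0019 -0.0005]
```

Call:
step_arm(steps=[255,0,0,-0.002,0,0,0,255,0,0,-0.001,0,0,0,255,0,0,0,0,0,0])

```text
clock: 13.82
position: [0.5209, 0.0368, 0.075]
orientation: [-0.0, 1.0, 0.004, 0.001]
ft_force: [0.0, 0.8, -3.6]
width: 0.0587
```

Run:
```python
from h import *
from station import robot
for n in("top","side"): cv2.imwrite(f"pics/{n}5.png",robot.capture(n)[:,:,::-1])
show()
crop("side5",(260,190,345,270),9,"f1",30,200)
```

```text
t 13.93 p [0.5209 0.0367 0.0752] yaw 0.45 tilt 0.08 0.01 F [-0.41  0.35 -3.28] M [-0.024 -0.004  0.007] w 0.059
```

View pics/f1.png

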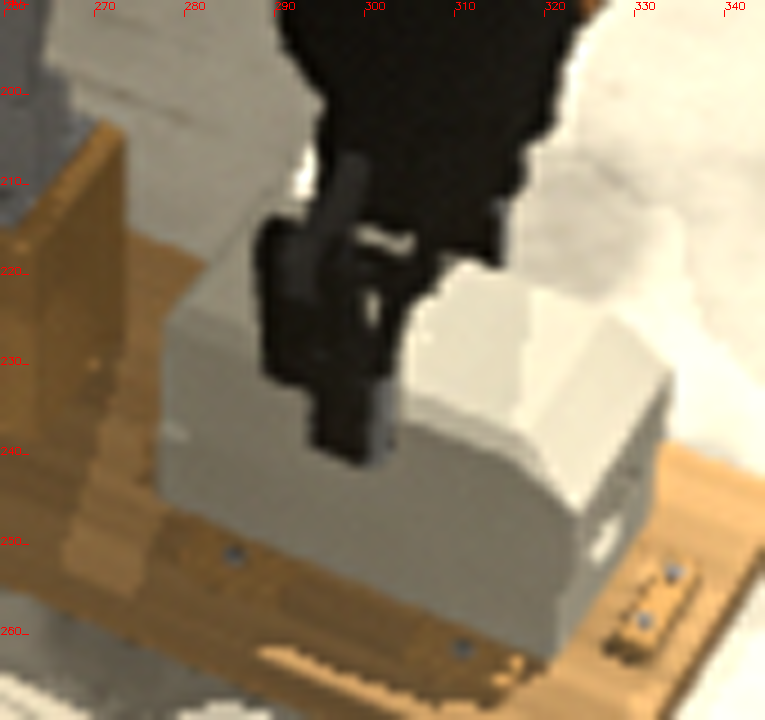

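Run:
```python
from h import *
c=np.array([.5209,.0367])
ex=np.array([np.cos(np.radians(.5)),np.sin(np.radians(.5))]); ey=np.array([-ex[1],ex[0]])
def P(x,y,z): return proj("side",[*(c+x*ex+y*ey),z])[0].round(2)
zb=.0608
for a in [(.03,-.06,zb),(.03,-.06,zb+.038),(.03,.06,zb),(-.03,.06,zb),(.03,.06,zb+.024),(.03,.042,zb+.042),(-.03,.06,zb+.024)]: print(a,P(*a))
c=np.array([.5195,.0357])
for a in [(.03,-.06,.05),(.03,.06,.05),(.03,-.06,.018),(.03,.06,.018)]: print("low",P(*a))
crop("side5",(305,225,345,270),14,"f2",30,200)
crop("side5",(268,215,300,262),14,"f3",30,160)
```

```text
(0.03, -0.06, 0.0608) [277.11 235.4 ]
(0.03, -0.06, 0.0988) [277.19 224.28]
(0.03, 0.06, 0.0608) [322.45 253.6 ]
(-0.03, 0.06, 0.0608) [333.13 237.08]
(0.03, 0.06, 0.0848) [323.11 246.64]
(0.03, 0.042, 0.1028) [316.46 238.49]
(-0.03, 0.06, 0.0848) [333.91 230.12]
low [277.   237.96]
low [322.04 256.12]
low [276.94 246.88]
low [321.2  265.01]
```

View pics/f2.png

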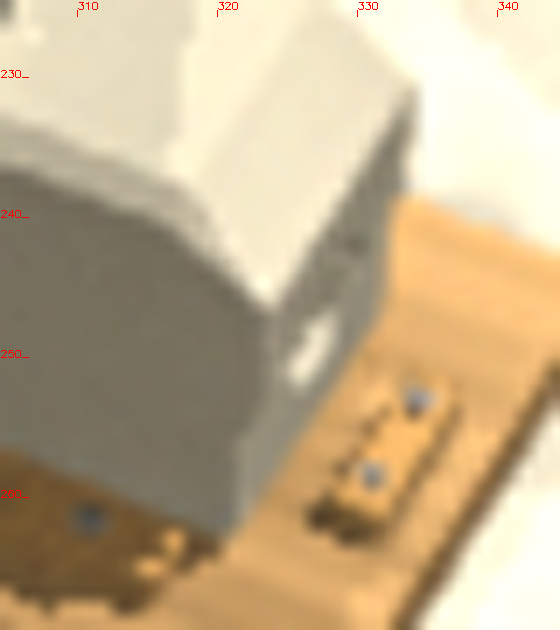

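View pics/f3.png

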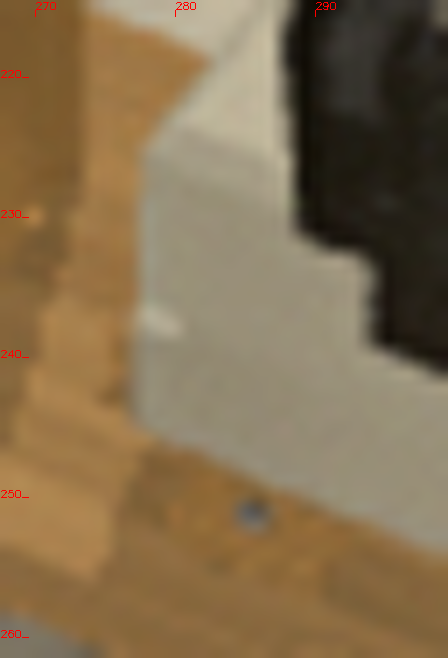

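Run:
```python
from h import *
crop("side0",(270,215,340,270),11,"g1",30,220)
```

```text
(no output)
```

View pics/g1.png

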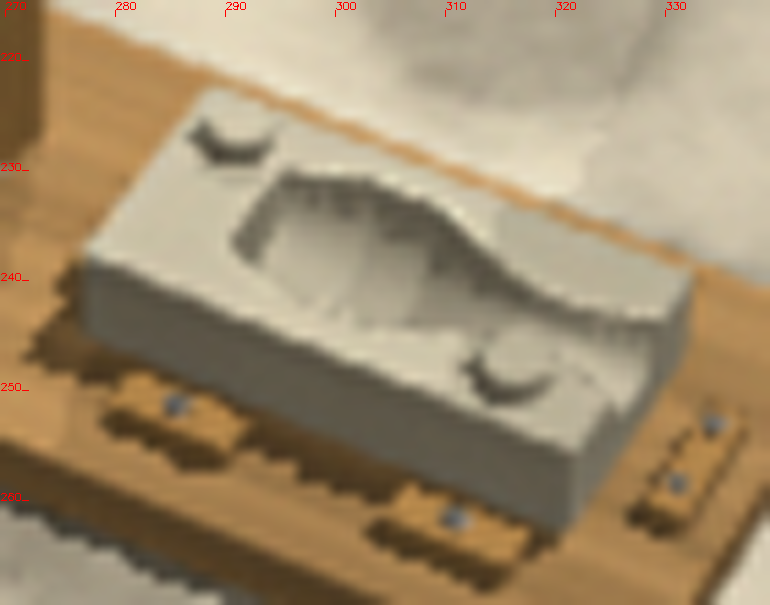

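Run:
```python
from h import *
from scipy.optimize import least_squares
def fit(mod,obs,x0):
    def f(p):
        c,s=np.cos(p[2]),np.sin(p[2]); M=np.array(mod); X=np.c_[p[0]+c*M[:,0]-s*M[:,1],p[1]+s*M[:,0]+c*M[:,1],M[:,2]]
        return (proj("side",X)-np.array(obs)).ravel()
    r=least_squares(f,x0); print(r.x[:2].round(4),np.degrees(r.x[2]).round(2)); print(r.fun.reshape(-1,2).round(2).tolist())
im=cv2.imread("pics/side0.png")
E=[edge(im,p,q,2,s) for p,q,s in [((278,238.3),(320,255.5),-1),((289,223),(330.5,239.2),0),((277.8,237),(287.3,223.3),0)]]
for e in E: print(e[0].round(2),e[1].round(2),e[2:])
a=isect(E[0],E[2]); b=isect(E[1],E[2]); print(a,b)
print("lower")
fit([(.03,-.06,.05),(-.03,-.06,.05),(-.03,.06,.05),(.03,.06,.05)],[a,b,(331.8,239.7),(321.2,255.8)],[.52,.036,0])
print("upper hover5 (TCP .5209,.0367,.0752)")
zb=.0608
fit([(.03,-.06,zb+.038),(.03,.06,zb+.024),(-.03,.06,zb+.024),(-.03,.06,zb+.01)],[(277.5,225),(323.4,246.8),(334,230.5),(333.7,234.)],[.52,.036,0])
```

```text
[278.15 237.93] [320.16 255.11] (np.float64(0.08176482530715284), np.float64(0.9863013698630136), -1)
[289.16 222.59] [330.59 238.96] (np.float64(0.08802307312745866), np.float64(1.0), np.float64(1.0))
[277.51 236.8 ] [287.42 223.38] (np.float64(0.06024931311238213), np.float64(1.0), np.float64(1.0))
[277.01321891 237.46534276] [288.26614144 222.23515439]
lower
[0.5193 0.0342] -0.11
[[-0.49, 0.01], [0.07, -0.11], [0.35, -0.12], [0.07, 0.16]]
upper hover5 (TCP .5209,.0367,.0752)
[0.5217 0.0376] 1.19
[[-0.18, -0.12], [0.17, 0.07], [0.08, -0.28], [-0.08, 0.31]]
```

Call:
step_arm(steps=[255,-0.0023,0.0004,0.002,0,0,0,255,0,0,0.0015,0,0,0,255,0,0,0.0006,0,0,0,255,0,0.0008,0.0002,0,0,0])

```text
clock: 14.42
position: [0.5189, 0.0356, 0.0714]
orientation: [-0.0, 1.0, 0.004, 0.001]
ft_force: [-0.8, 2.8, -1.1]
width: 0.0592
```

Call:
step_arm(steps=[255,0,0.0008,0,0,0,0])

```text
clock: 14.55
position: [0.5191, 0.0347, 0.0714]
orientation: [-0.0, 1.0, 0.004, 0.001]
ft_force: [-0.3, 1.7, -2.5]
width: 0.0589
```

Call:
step_arm(steps=[255,0,0.0008,0,0,0,0])

```text
clock: 14.68
position: [0.5191, 0.0339, 0.0714]
orientation: [-0.0, 1.0, 0.004, 0.001]
ft_force: [0.4, 1.0, -2.4]
width: 0.0589
```

Call:
step_arm(steps=[255,0,0.0008,0,0,0,0])

```text
clock: 14.8
position: [0.5191, 0.033, 0.0714]
orientation: [-0.0, 1.0, 0.004, 0.001]
ft_force: [0.6, 1.8, -1.3]
width: 0.0585
```

Call:
step_arm(steps=[255,0,0.0005,0.0005,0,0,0])

```text
clock: 14.92
position: [0.5191, 0.0329, 0.0713]
orientation: [-0.0, 1.0, 0.004, 0.001]
ft_force: [-1.1, 4.9, 2.9]
width: 0.0589
```

Call:
step_arm(steps=[255,0,0.0008,0,0,0,0])

```text
clock: 15.05
position: [0.5193, 0.032, 0.0713]
orientation: [-0.0, 1.0, 0.004, 0.001]
ft_force: [-0.8, 2.3, 2.5]
width: 0.0591
```

Call:
step_arm(steps=[255,0,0.0008,0,0,0,0])

```text
clock: 15.18
position: [0.5193, 0.0312, 0.0713]
orientation: [-0.0, 1.0, 0.004, 0.001]
ft_force: [-0.5, 4.3, 3.4]
width: 0.0585
```

Call:
step_arm(steps=[255,0,0.0008,0,0,0,0])

```text
clock: 15.3
position: [0.5194, 0.0303, 0.0713]
orientation: [-0.0, 1.0, 0.004, 0.001]
ft_force: [-0.8, 5.7, 5.2]
width: 0.0591
```

Call:
step_arm(steps=[255,-0.0015,-0.0008,-0.0003,0,0,0])

```text
clock: 15.42
position: [0.5183, 0.0302, 0.0713]
orientation: [0.001, 1.0, 0.004, 0.002]
ft_force: [3.5, -0.7, -0.6]
width: 0.0589
```

Call:
step_arm(steps=[255,0,-0.0009,0,0,0,0])

```text
clock: 15.55
position: [0.5179, 0.0306, 0.0713]
orientation: [0.001, 1.0, 0.004, 0.002]
ft_force: [1.8, -3.6, 2.6]
width: 0.0586
```

Call:
step_arm(steps=[255,0,-0.0009,0,0,0,0])

```text
clock: 15.68
position: [0.5175, 0.0317, 0.0712]
orientation: [0.001, 1.0, 0.004, 0.001]
ft_force: [2.1, -4.3, 2.4]
width: 0.0589
```

Call:
step_arm(steps=[255,0,-0.0009,0,0,0,0])

```text
clock: 15.8
position: [0.5161, 0.0338, 0.0699]
orientation: [-0.0, 1.0, 0.004, -0.001]
ft_force: [-0.4, 0.3, -3.7]
width: 0.0586
```

Call:
step_arm(steps=[255,0,-0.0009,0,0,0,0])

```text
clock: 15.92
position: [0.516, 0.0342, 0.0696]
orientation: [0.0, 1.0, 0.004, -0.001]
ft_force: [0.2, -5.2, -2.5]
width: 0.059
```

Call:
step_arm(steps=[255,0,-0.0009,0,0,0,0])

```text
clock: 16.05
position: [0.516, 0.0344, 0.0697]
orientation: [0.001, 1.0, 0.004, -0.001]
ft_force: [0.5, -8.4, -2.5]
width: 0.0587
```

Call:
step_arm(steps=[255,0,0.0025,0,0,0,0])

```text
clock: 16.18
position: [0.5159, 0.0333, 0.0695]
orientation: [-0.001, 1.0, 0.004, -0.001]
ft_force: [-0.2, 0.0, -3.6]
width: 0.059
```

Call:
step_arm(steps=[255,0,0,0.001,0,0,0])

```text
clock: 16.3
position: [0.5162, 0.0334, 0.0689]
orientation: [-0.001, 1.0, 0.004, -0.0]
ft_force: [0.2, -0.3, -3.3]
width: 0.0587
```

Call:
step_arm(steps=[255,0,0,0.001,0,0,0])

```text
clock: 16.42
position: [0.5166, 0.0334, 0.0682]
orientation: [-0.0, 1.0, 0.004, 0.0]
ft_force: [-0.8, 0.3, -4.1]
width: 0.0587
```

Run:
```python
from h import *
show()
```

```text
t 16.43 p [0.5166 0.0334 0.0682] yaw 0.45 tilt 0.00 0.04 F [-0.85  0.26 -4.14] M [ 0.071 -0.028  0.007] w 0.0587
```

Dropping freely over the keys. Continue down gently to home (TCP z ≈ 0.0643).

Call:
step_arm(steps=[255,0,0,0.001,0,0,0])

```text
clock: 16.55
position: [0.5169, 0.0332, 0.0675]
orientation: [-0.0, 1.0, 0.004, 0.0]
ft_force: [-0.8, -0.2, -3.4]
width: 0.0588
```

Call:
step_arm(steps=[255,0,0,0.001,0,0,0])

```text
clock: 16.68
position: [0.517, 0.0331, 0.0667]
orientation: [-0.0, 1.0, 0.004, 0.0]
ft_force: [-1.2, -0.2, -3.8]
width: 0.0586
```

Call:
step_arm(steps=[255,0,0,0.001,0,0,0])

```text
clock: 16.8
position: [0.517, 0.033, 0.0658]
orientation: [-0.0, 1.0, 0.004, 0.0]
ft_force: [-0.4, 0.1, -2.8]
width: 0.0587
```

Call:
step_arm(steps=[255,0,0,0.0007,0,0,0])

```text
clock: 16.92
position: [0.517, 0.033, 0.0651]
orientation: [-0.0, 1.0, 0.004, 0.0]
ft_force: [-1.2, 0.1, -3.4]
width: 0.059
```

Call:
step_arm(steps=[255,0,0,0.0005,0,0,0])

```text
clock: 17.05
position: [0.517, 0.033, 0.0646]
orientation: [-0.0, 1.0, 0.004, 0.0]
ft_force: [-2.2, 0.5, -3.5]
width: 0.0584
```

Run:
```python
from h import *
show()
```

```text
t 17.05 p [0.517  0.033  0.0646] yaw 0.44 tilt 0.05 0.01 F [-2.24  0.54 -3.5 ] M [-0.006  0.368 -0.117] w 0.0584
```

Call:
step_arm(steps=[255,0,0,0.0004,0,0,0])

```text
clock: 17.18
position: [0.5171, 0.0329, 0.0644]
orientation: [-0.0, 1.0, 0.004, 0.0]
ft_force: [-2.7, 0.1, 0.4]
width: 0.0592
```

Call:
step_arm(steps=[255,0,0,0.0004,0,0,0])

```text
clock: 17.3
position: [0.5171, 0.033, 0.0644]
orientation: [-0.0, 1.0, 0.004, 0.0]
ft_force: [-5.0, 0.8, 3.4]
width: 0.0589
```

Call:
step_arm(steps=[255,0,0,0.0004,0,0,0])

```text
clock: 17.42
position: [0.5171, 0.0329, 0.0643]
orientation: [-0.0, 1.0, 0.004, 0.0]
ft_force: [-5.8, 0.8, 7.1]
width: 0.0589
```

Call:
step_arm(steps=[255,0,0,0,0,0,0])

```text
clock: 17.55
position: [0.5171, 0.0329, 0.0643]
orientation: [-0.0, 1.0, 0.004, 0.0]
ft_force: [-5.4, 0.7, 5.0]
width: 0.0589
```

Run:
```python
from h import *
from station import robot
cv2.imwrite("pics/side6.png",robot.capture("side")[:,:,::-1])
show()
crop("side6",(260,190,345,270),9,"k1",30,200)
```

```text
t 17.6 p [0.5171 0.0329 0.0643] yaw 0.44 tilt 0.02 0.00 F [-5.91  0.98  5.57] M [ 0.     1.343 -0.113] w 0.0589
```

View pics/k1.png

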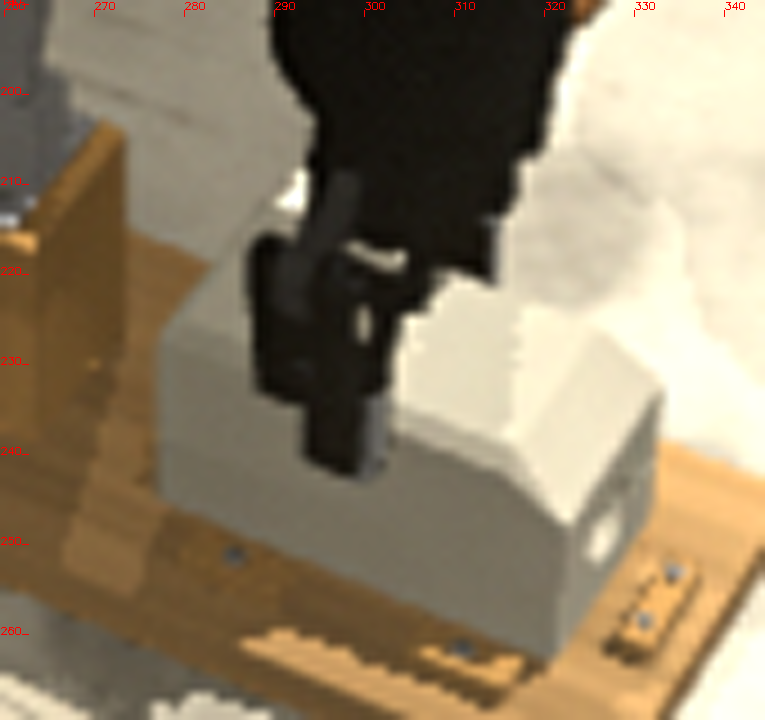

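Call:
step_arm(steps=[255,0,0,-0.0008,0,0,0,255,0.0,0,0,0,0,0])

```text
clock: 17.85
position: [0.5171, 0.0329, 0.0644]
orientation: [-0.0, 1.0, 0.004, 0.0]
ft_force: [-3.9, 1.0, 1.5]
width: 0.059
```

Call:
step_arm(steps=[180,0,0,0,0,0,0,100,0,0,0,0,0,0,30,0,0,0,0,0,0,0,0,0,0,0,0,0,0,0,0,0,0,0,0])

```text
clock: 18.48
position: [0.5181, 0.0329, 0.0648]
orientation: [0.0, 1.0, 0.004, 0.002]
ft_force: [-0.2, -0.2, 0.7]
width: 0.0853
```

Call:
step_arm(steps=[0,0,0,-0.002,0,0,0,0,0,0,-0.005,0,0,0,0,0,0,-0.01,0,0,0,0,0,0,-0.02,0,0,0,0,0,0,-0.03,0,0,0,0,0,0,-0.04,0,0,0,0,0,0,-0.04,0,0,0,0,0,0,0,0,0,0])

```text
clock: 19.48
position: [0.5196, 0.0328, 0.2168]
orientation: [0.0, 1.0, 0.004, 0.005]
ft_force: [-0.4, 0.5, 0.7]
width: 0.0852
```

Run:
```python
from h import *
from station import robot
for n in("top","side"): cv2.imwrite(f"pics/{n}7.png",robot.capture(n)[:,:,::-1])
show()
crop("side7",(215,130,345,270),5,"k2",30,200)
```

```text
t 19.57 p [0.5172 0.0329 0.2121] yaw 0.45 tilt 0.17 -0.00 F [ 0.02 -0.45 -0.14] M [ 0.018 -0.046 -0.036] w 0.0858
```

View pics/k2.png

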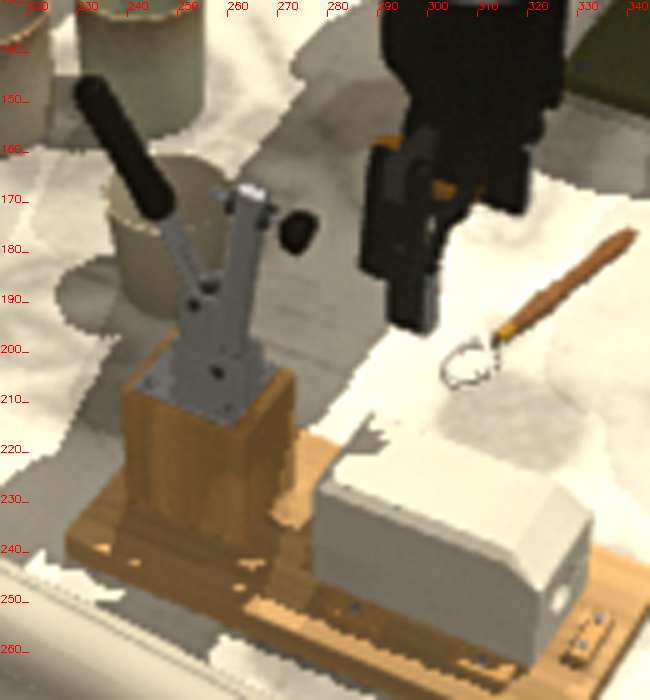

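View pics/top7.png

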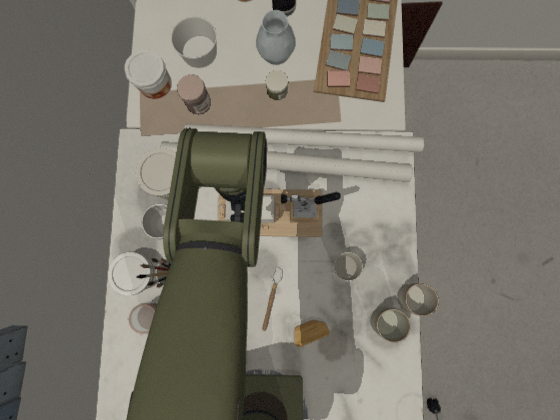

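Run:
```python
from h import *
K={n:CAL[n] for n in CAL}
A=[];
uv={"top":(328,197.8),"side":(239.5,159)}
# triangulate
P=[K[n][0]@np.c_[K[n][1],K[n][2]] for n in("top","side")]
X=cv2.triangulatePoints(P[0],P[1],np.array(uv["top"],float).reshape(2,1),np.array(uv["side"],float).reshape(2,1)).ravel(); X=X[:3]/X[3]; print(X)
for n in CAL: print(n,proj(n,X),[proj(n,(.519,-.104-(90*np.cos(a)-3*np.sin(a))*1e-3,.153+(90*np.sin(a)+3*np.cos(a))*1e-3)).round(1).tolist() for a in(1,.0)], proj(n,(.519,-.104,.153)))
crop("top7",(275,180,350,245),8,"k3",10,200);crop("side7",(225,135,290,220),7,"k4",10,200)
```

```text
[ 0.51598372 -0.14363195  0.22224696]
top [[327.71348463 197.94001758]] [[[331.2, 195.8]], [[346.7, 202.4]]] [[307.10293396 202.07262481]]
side [[239.35455848 158.97411863]] [[[236.1, 156.1]], [[222.2, 174.7]]] [[254.13592297 187.76474339]]
```

View pics/k3.png

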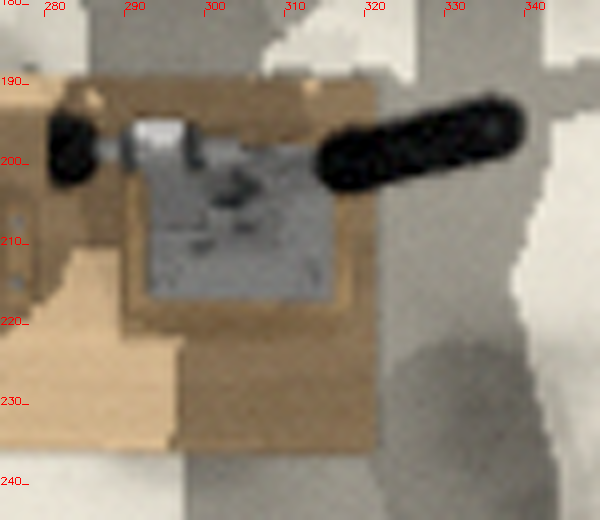

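View pics/k4.png

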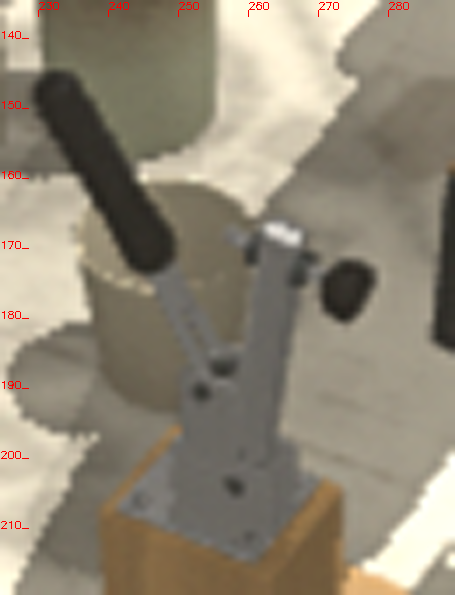

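Call:
step_arm(steps=[0,0,0,-0.04,0,0,0,120,0,0,-0.05,0,0,0,255,0,0,-0.05,0,0,0,255,0,0.02,0,0,0,0,255,0,0.04,0,0,0,0,255,0,0.04,0,0,0,0,255,0,0.035,0,0,0,0,255,0,0.018,0,0,0,0,255,0,0,0,0,0,0,255,0,0,0,0,0,0])

```text
clock: 20.82
position: [0.518, -0.1192, 0.3509]
orientation: [-0.0, 1.0, 0.004, 0.0]
ft_force: [-0.7, -0.2, -0.1]
width: -0.0002
```

Run:
```python
from h import *
from station import robot
for n in("top","side"): cv2.imwrite(f"pics/{n}8.png",robot.capture(n)[:,:,::-1])
show(); plan((.517,-.12,.25),.4)
crop("side8",(185,40,345,220),3.3,"k5",10,200)
```

```text
t 20.93 p [ 0.5181 -0.119   0.3513] yaw 0.53 tilt 0.08 0.02 F [-0.56 -0.4  -0.3 ] M [-0.029  0.009  0.039] w -0.0
rotvec [-0.0004 -0.0015  0.0022] shift after rot [-0.0011  0.001   0.1013] shift before rot [-0.0012  0.001   0.1012]
```

View pics/k5.png

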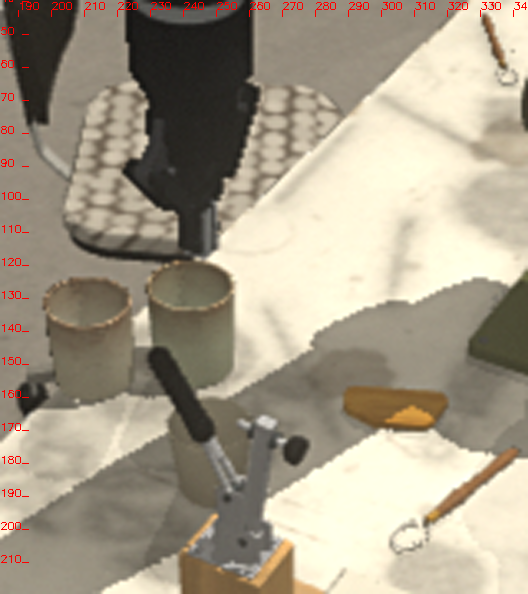

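View pics/top8.png

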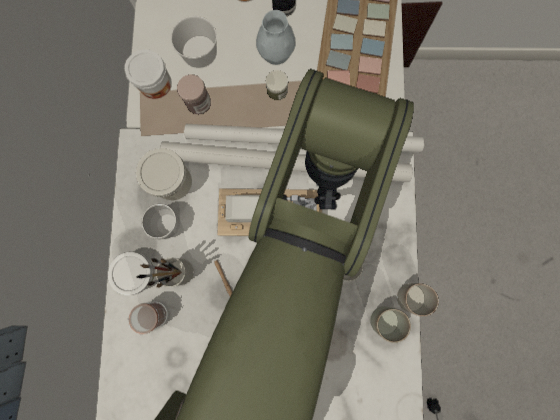

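Call:
step_arm(steps=[255,-0.001,0.001,0.03,0,0,0.002,255,0,0,0.03,0,0,0,255,0,0,0.025,0,0,0,255,0,0,0.016,0,0,0,255,0,0,0,0,0,0])

```text
clock: 21.55
position: [0.5166, -0.1204, 0.2491]
orientation: [-0.0, 1.0, 0.003, -0.0]
ft_force: [-0.6, 0.3, -0.0]
width: 0.0002
```

Call:
step_arm(steps=[255,0,0.008,0.004,0,0,0,255,0,0.006,0.004,0,0,0,255,0,0,0,0,0,0])

```text
clock: 21.92
position: [0.5174, -0.1357, 0.2427]
orientation: [0.0, 1.0, 0.002, 0.001]
ft_force: [-0.1, 0.6, 0.4]
width: 0.0002
```

Run:
```python
from h import *
from station import robot
for n in("side",): cv2.imwrite(f"pics/{n}9.png",robot.capture(n)[:,:,::-1])
show()
crop("side9",(215,100,295,210),5.4,"k6",0,120)
```

```text
t 21.98 p [ 0.5174 -0.1356  0.2426] yaw 0.29 tilt 0.11 -0.01 F [ 0.9   0.31 -1.44] M [ 0.002 -0.052 -0.02 ] w -0.0
```

View pics/k6.png

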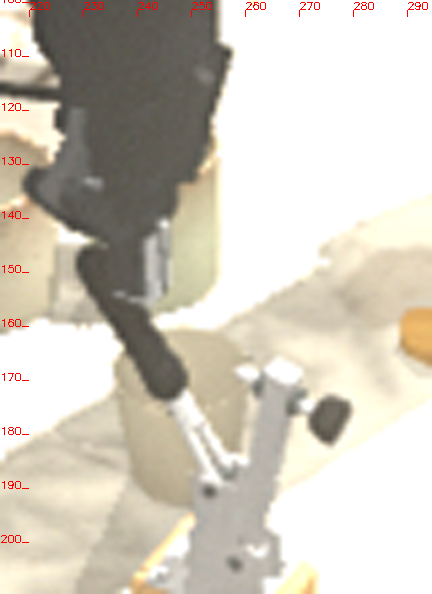

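Call:
step_arm(steps=[255,0,0,0.003,0,0,0,255,0,0.0067,0.0043,0,0,0,255,0,0.0067,0.0043,0,0,0,255,0,0.0067,0.0043,0,0,0,255,0,0.0054,0.0059,0,0,0,255,0,0.0054,0.0059,0,0,0,255,0,0.0054,0.0059,0,0,0])

```text
clock: 22.85
position: [0.5174, -0.1718, 0.208]
orientation: [-0.0, 1.0, 0.003, 0.001]
ft_force: [-0.1, 1.0, 0.3]
width: -0.0002
```

Run:
```python
from h import *
from station import robot
for n in("side",): cv2.imwrite(f"pics/{n}10.png",robot.capture(n)[:,:,::-1])
show()
crop("side10",(205,100,345,260),4,"k7",0,150)
```

```text
t 22.9 p [ 0.517  -0.172   0.2071] yaw 0.31 tilt -0.02 0.02 F [ 0.11 -0.77 -1.34] M [-0.013  0.054 -0.013] w 0.0002
```

View pics/k7.png

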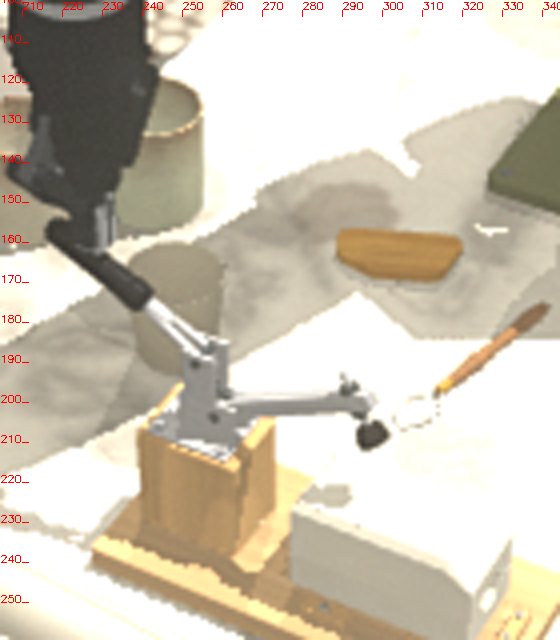

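Call:
step_arm(steps=[255,0,0.0038,0.007,0,0,0,255,0,0.0038,0.007,0,0,0,255,0,0.0038,0.007,0,0,0,255,0,0.0015,0.005,0,0,0,255,0,0.0015,0.005,0,0,0,255,0,0.0015,0.005,0,0,0])

```text
clock: 23.65
position: [0.5177, -0.1872, 0.1727]
orientation: [-0.0, 1.0, 0.003, 0.001]
ft_force: [-1.1, 1.4, 2.8]
width: -0.0002
```

Call:
step_arm(steps=[255,0,0.001,0.004,0,0,0])

```text
clock: 23.78
position: [0.5178, -0.1882, 0.1686]
orientation: [-0.0, 1.0, 0.003, 0.001]
ft_force: [0.2, 1.3, 2.1]
width: -0.0004
```

Call:
step_arm(steps=[255,0,0,0.003,0,0,0])

```text
clock: 23.9
position: [0.5178, -0.1885, 0.1656]
orientation: [0.0, 1.0, 0.003, 0.001]
ft_force: [-0.9, 0.3, 1.3]
width: 0.0004
```

Call:
step_arm(steps=[255,0,0,0.0015,0,0,0])

```text
clock: 24.02
position: [0.5179, -0.1887, 0.1646]
orientation: [0.0, 1.0, 0.003, 0.001]
ft_force: [-2.4, 0.3, 6.7]
width: 0.0006
```

Call:
step_arm(steps=[255,0,0,0.001,0,0,0])

```text
clock: 24.15
position: [0.5179, -0.1887, 0.1644]
orientation: [0.0, 1.0, 0.003, 0.001]
ft_force: [-4.1, 0.7, 8.5]
width: -0.0
```

Run:
```python
from h import *
from station import robot
for n in("side",): cv2.imwrite(f"pics/{n}11.png",robot.capture(n)[:,:,::-1])
show()
crop("side11",(195,100,345,260),4,"k8",0,150)
```

```text
t 24.2 p [ 0.5179 -0.1887  0.1646] yaw 0.34 tilt 0.11 -0.05 F [-2.87  0.27  6.28] M [ 0.072  0.527 -0.024] w 0.0001
```

View pics/k8.png

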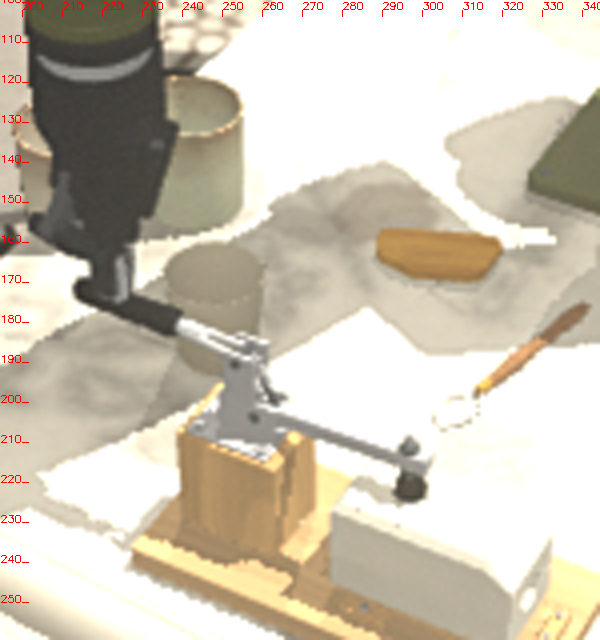

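Call:
step_arm(steps=[255,0,0,0.0015,0,0,0])

```text
clock: 24.32
position: [0.518, -0.1887, 0.1643]
orientation: [0.001, 1.0, 0.003, 0.001]
ft_force: [-7.2, 2.6, 13.9]
width: -0.0002
```

Call:
step_arm(steps=[255,0,0,0.0015,0,0,0])

```text
clock: 24.45
position: [0.5181, -0.1888, 0.1642]
orientation: [0.001, 1.0, 0.003, 0.001]
ft_force: [-8.9, 3.3, 22.1]
width: -0.0002
```

Call:
step_arm(steps=[255,0,0,-0.003,0,0,0,255,0,0,-0.005,0,0,0,255,0,0,-0.02,0,0,0,255,0,0,-0.04,0,0,0,255,0,0,-0.05,0,0,0,255,0,0,0,0,0,0])

```text
clock: 25.2
position: [0.5199, -0.1894, 0.2853]
orientation: [0.002, 1.0, 0.003, 0.006]
ft_force: [0.7, 0.2, 0.4]
width: -0.0
```

Run:
```python
from h import *
from station import robot
for n in("side","top"): cv2.imwrite(f"pics/{n}12.png",robot.capture(n)[:,:,::-1])
show()
crop("side12",(195,130,345,270),5,"k9",0,180)
for n in("top","side"):
  print(n,[proj(n,(.517,-.107-(d*np.cos(a)-.003*np.sin(a)),.153+(d*np.sin(a)+.003*np.cos(a)))).round(1).tolist() for a in(0,.06,.15) for d in(.055,.125)])
```

```text
t 25.3 p [ 0.5179 -0.1884  0.2796] yaw 0.33 tilt 0.20 -0.05 F [-0.53  0.17 -0.96] M [-0.005  0.032 -0.   ] w -0.0002
top [[[332.6, 203.0]], [[363.4, 203.5]], [[332.7, 202.8]], [[363.9, 202.9]], [[332.6, 202.4]], [[364.3, 202.0]]]
side [[[233.8, 178.5]], [[209.7, 169.3]], [[233.9, 177.5]], [[209.6, 167.0]], [[234.0, 176.0]], [[209.7, 163.6]]]
```

View pics/k9.png

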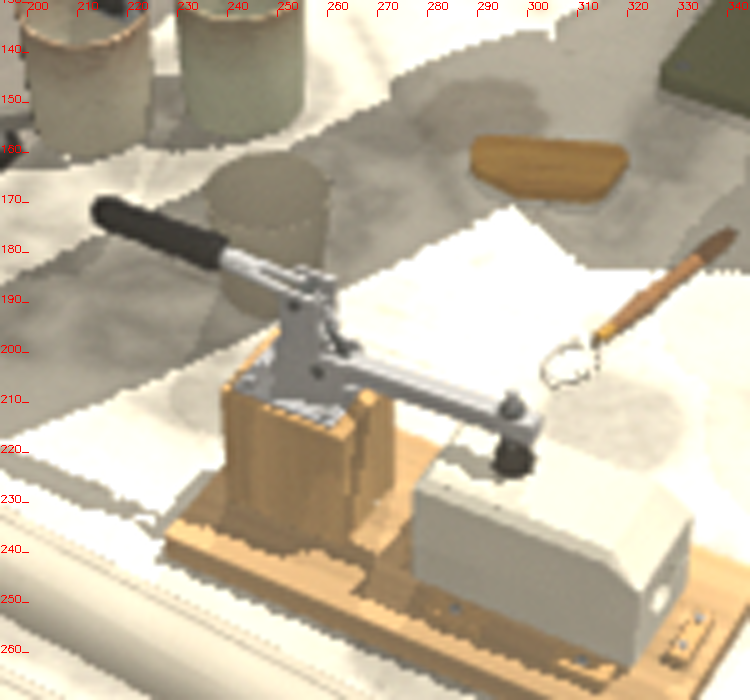

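View pics/top12.png

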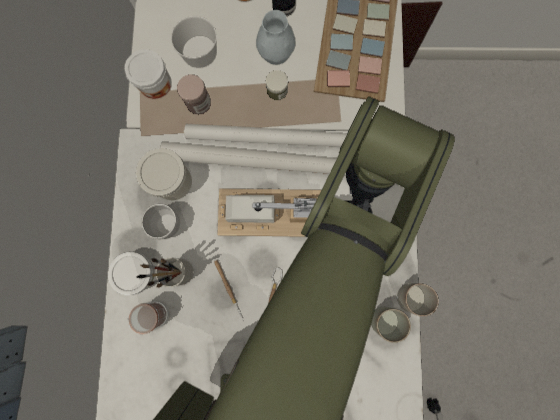

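```bash
python3 -c "
from station import robot
print(robot.hand_in())"
```

```text
the job is handed in; nothing more can be done
None
```

The mould is closed and clamped, and I handed the job in with the clock at about 25.3 s. The hand-in reports no verdict, so what follows is my own last checks.

- **Seating:** I gripped the upper half across its width and swept it over the keys in light contact. It stood on the keys at a tool height of 71.3 mm and came to rest at 64.3 mm. That is the full 7 mm key height. I let go while the clamp was still open, and the picture showed the two faces flush.
- **Clamp:** I pushed the handle down with closed fingers until it hit its stop, at the height I had worked out for level (about 164.5 mm). In the last side picture the handle lies at the angle expected for level, the foot is on the back of the upper half, and the faces are still flush. I could not measure the foot's force.
- **Surroundings:** The tub and cups look unmoved in the last pictures, and the gripper is clear of everything.

**What went less well:**
- **Position estimate:** My first estimate from the pictures was about 2–3 mm off, so the first sweep missed the keys.
- **Search force:** During that first search one push along +x built up to about 24 N down and 15 N sideways. This was firmer than intended, though under the 50 N limit.
- **Closing push:** The final push on the handle reached about 22 N against its stop.

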